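# Make up the pinning and varnishing kits

### The arm

A 6-joint arm with a two-finger parallel gripper is mounted at the origin on the work surface. World frame = base frame: x ahead of the robot, y to its left, z up, the work surface at z = 0. Lengths are in mm, angles in degrees, forces in N, time in s.
With the tool pointing down it reaches from about 300 to 850 mm from the base axis. Payload 4.2 kg.
Tool frame: the origin (TCP) lies at the very end of the fingers, on their centre line; the grasp point (between the pads) lies 19 mm behind it; x points along the fingers, y is the direction in which the jaws open and shut, and the axes are right-handed (so a half turn about x gives the same grasp; the last joint's range is limited). The gripper opens to 91 mm and grips with 3 to 60 N. Pads are 32 mm wide; open, the fingers measure 118 mm over their backs; the gripper's body (76 mm by 178 mm) begins 60 mm behind the grasp point.
Start: joints at [73.281, 18.312, 89.639, -0, 72.044, -1.146], TCP at [154.37, 553.907, 213.976] pointing down, gripper open.
Joint ranges: [-177.97, 177.97], [-48.28, 115.42], [12.27, 149.76], [-77.06, 257.06], [2.81, 150.46], [-146.56, 146.56]. Speed limits (degrees/s): [147.25, 147.25, 180, 180, 180, 180].

### API

Orientations are given as [roll, pitch, yaw] about the fixed x, y, z axes, in that order (R = Rz(yaw) Ry(pitch) Rx(roll)).
In Python, from workcell import sensors, grab_frame, job_done, finder gives the robot as it stands.
- The arm moves only by the tool play_rows, never from a script. Its argument "motion" is a list of rows, each a list of 5 numbers: the shift along the world's x, y, z in m, then the turn about the world's z in rad, then the opening, from 0 (shut) to 1 (fully open). In form: [[tx, ty, tz, roll, fingers], ...]. A call has exactly 8 rows; each row is the pose to reach, as a shift and turn from the pose commanded when the call began; what a row does not reach only later rows make up. A row lasts 1/12 s, in which the tool goes at most 41.7 mm and 7.16 degrees, less where a joint would pass 70% of its speed; a pose out of reach is approached as far as the arm can. A call with a gripper value outside its range is refused whole. The fingers move at their own pace and stop on an object; "squeeze" is the grip in N (left out, the last holds). Time passes only in rows, so rows that repeat a pose let the fingers close, or fill a call up. It gives the time, the measured TCP pose, the force and the opening at its end, in the units of the state.
- sensors.state(): the state, without advancing time (a new reading comes with each control period).
- grab_frame(name): name is "scene" or "top" or "wrist"; returns a dict with "img" (400x640x3 uint8, blue, green, red), "fx", "fy", "cx", "cy" (pixels), "rvec" (rotation vector, rad) and "tvec" (3), from world to camera coordinates, as OpenCV has them; the wrist camera has in their place "tool_from_camera" (4x4, takes a point from camera to tool coordinates, whose origin is the TCP and whose axes are the tool frame's). Camera axes: x right, y down, z forward; pixel columns grow to the right and rows downward; lengths in mm; the calibration is good to about 2 mm. A picture is of the moment at which its call begins: read the wrist's pose just before it. There is no depth.
- job_done(): hands the job in, once; it reports no verdict.
Trained networks look in a picture, given as the dict that the camera call returned (one of the last four; its "shot" number tells which), for a name from the list of things; names that differ only in an ending like _2 or _b are one class to them, and where a whole thing is asked for, a point or a joint stands for the part that bears it (a point fixed in the world has none). Each returns a list of dicts, best first, with "conf" (0 to 1); they miss things now and then, are a little off and sometimes report something else, mostly with a low value. They report only what shows in the picture. A call takes as long as a camera call. They do not tell look-alikes from the thing itself.
- finder.spot_in(picture, label): "point" ([column, row] in pixels, amid what is visible of it).
- finder.spot_point(picture, label): "point" ([column, row] in pixels: a listed point, or the origin of a listed thing).
The state is a dict: "time_s": time; "qpos": joint angles; "qvel": joint speeds; "effort": joint torques, N m; "ee_pos": TCP position; "ee_rot": TCP orientation; "force": force on the tool from outside, world axes, zero at the start; "torque": the same for the moment, N m; "gripper_width": finger opening in mm.
Only numpy, scipy, OpenCV 4.12 (cv2) and the standard library are available. Lean on these libraries where they do the work, as an engineer would, in place of code of your own. Each camera call takes 0.05 s, during which the arm holds its last target.

### The job

Make up the two job kits: in the blue tray, the pinning kit, lay the steel pin vice flat in the long compartment and stand the round base with the grey rock in one of the square compartments. In the green tray, the varnishing kit, stand the orange handle holder upright in the long compartment, and put the glass varnish pot and the square base with the brick ruin upright in the square compartments, one in each. Set the glass pot down, never drop or knock it, and leave the oval snowy base on the cork board and the aluminium tin where they are.

Things in the scene. Friction and masses are not known exactly. Their poses are not given: they have to be found in the camera images.
- tray_blue: Blue plastic tray, paler walls, 141 x 141 mm, stands firm. Origin: centre of underside, z up. Floor 3 mm thick; walls and dividers 3 mm thick, 10 mm high from the bench. On its -x side one long compartment (66 x 135 mm inside, long along y, centre x -34.5, y 0 mm); on its +x side two square ones (66 x 66 mm inside, centres x +34.5, y +34.5 and x +34.5, y -34.5 mm). For the pinning kit.
- tray_green: Green plastic tray, paler walls, 141 x 141 mm, stands firm. Origin: centre of underside, z up. Floor 3 mm thick; walls and dividers 3 mm thick, 10 mm high from the bench. On its -x side one long compartment (66 x 135 mm inside, long along y, centre x -34.5, y 0 mm); on its +x side two square ones (66 x 66 mm inside, centres x +34.5, y +34.5 and x +34.5, y -34.5 mm). For the varnishing kit.
- cork_board: Square cork board, 150 x 150 x 8 mm, thin wooden edging, fixed; the three scenic bases stand on it. Origin at the centre of its underside.
- base_round: Round miniature base: black disc 40 mm across, 4 mm thick, with a layered grey slate rock on it, 24 mm wide along x, about 21 to 27 mm along y, top 30 mm above the underside. About 35 g. Origin at the centre of its underside, z up. Grip the rock across x, fingertips about 12 mm above the underside.
- base_square: Square miniature base: black, 40 x 40 mm, 4 mm thick, with a piece of ruined red brick wall on it, 20 mm thick along x, stepped along y (30 mm long at the foot, 19 mm at the top), top 30 mm above the underside. About 35 g. Origin at the centre of its underside, z up. Grip the wall across x, fingertips about 12 mm above the underside.
- base_oval: Oval miniature base: black, 34 mm (x) by 56 mm (y), 4 mm thick, with a white snowy mound, 22 mm high in all. Loose, about 35 g. Not wanted for the kits. Origin at the centre of its underside.
- holder: Orange plastic painting handle with a two-jawed spring clip on top, standing upright, 72 mm high in all. Foot 44 mm diameter (0 to 10 mm height), waist 33 mm, then a plain cylinder 40 mm in diameter from 30 to 60 mm height, to grip; the jaws above are narrower. About 70 g. Origin at the centre of its underside, z along its axis.
- pot: Small sealed glass pot of amber varnish with a black screw lid, 60 mm high: glass body 42 mm diameter up to 44 mm height, lid 38 mm diameter from 46 to 60 mm. About 110 g, upright. Origin at the centre of its underside, z along its axis.
- pin_vice: Small steel pin vice lying on its side along its x axis, 92 mm long, with a brass nose at +x and a round swivel cap at -x. Hexagonal barrel 12 mm across flats (12 mm high as it lies), from x -30 to +24 mm: grip it there across y. About 60 g. Origin at mid-length on its underside as it lies (z up).
- tin: Flat aluminium tin with its hinged lid shut, 60 mm (x) x 90 mm (y) x 23 mm high, loose, about 150 g. Not wanted for the kits. Origin at the centre of its underside.
Mind the look-alikes: they are no part of the job. There is more than one size of the tray_blue; the job needs the largest.

How it is judged (in metres and radians):
At the end, for the whole second after the job is handed in: Pin vice flat on the floor of blue's long compartment, round base in a blue square one; holder in green's long one, pot and square base one in each green square one; all on the tray floor, upright within 5 degrees, released, at rest. Oval base moved under 15 mm, tin under 20 mm (x of pin_vice in the frame of tray_blue between -0.0625 and -0.0065 m and y of pin_vice in the frame of tray_blue between -0.03 and 0.03 m and z of pin_vice in the frame of tray_blue between -0.001 and 0.007 m and angle between pin_vice's own x axis and vertical between 1.5 and 1.64 rad and ((x of base_round in the frame of tray_blue between 0.02 and 0.049 m and y of base_round in the frame of tray_blue between 0.02 and 0.049 m and z of base_round in the frame of tray_blue between -0.001 and 0.007 m) or (x of base_round in the frame of tray_blue between 0.02 and 0.049 m and y of base_round in the frame of tray_blue between -0.049 and -0.02 m and z of base_round in the frame of tray_blue between -0.001 and 0.007 m)) and x of holder in the frame of tray_green between -0.048 and -0.021 m and y of holder in the frame of tray_green between -0.048 and 0.048 m and z of holder in the frame of tray_green between -0.001 and 0.007 m and (((x of pot in the frame of tray_green between 0.02 and 0.049 m and y of pot in the frame of tray_green between 0.02 and 0.049 m and z of pot in the frame of tray_green between -0.001 and 0.007 m) and (x of base_square in the frame of tray_green between 0.02 and 0.049 m and y of base_square in the frame of tray_green between -0.049 and -0.02 m and z of base_square in the frame of tray_green between -0.001 and 0.007 m)) or ((x of pot in the frame of tray_green between 0.02 and 0.049 m and y of pot in the frame of tray_green between -0.049 and -0.02 m and z of pot in the frame of tray_green between -0.001 and 0.007 m) and (x of base_square in the frame of tray_green between 0.02 and 0.049 m and y of base_square in the frame of tray_green between 0.02 and 0.049 m and z of base_square in the frame of tray_green between -0.001 and 0.007 m))) and angle between each of base_round, holder, pot, base_square's own z axis and vertical below 0.09 rad and linear speed of each of pin_vice, base_round, holder, pot, base_square below 0.02 m/s and angular speed of each of pin_vice, base_round, holder, pot, base_square below 0.2 rad/s and distance of base_oval from where it was at the start of the episode below 0.015 m and distance of tin from where it was at the start of the episode below 0.02 m); the robot touches nothing.
It fails at once if the glass pot is dropped or knocked away (moves faster than 0.6 m/s while not held) (linear speed of pot above 0.6 m/s and contact force between the fingers and pot below 0.05 N).
It fails at once if the glass pot is tipped over (more than 45 degrees) (angle between pot's own z axis and vertical above 0.785 rad).
It fails at once if the aluminium tin is shifted more than 20 mm (distance of tin from where it was at the start of the episode above 0.02 m).
It fails at once if the oval base is shifted more than 15 mm (distance of base_oval from where it was at the start of the episode above 0.015 m).
It also fails if it takes over 134 s, if anything falls off the work surface, if the arm or the gripper's body presses on something with over 40 N, if the wrist force passes 120 N, or if a joint passes its speed limit or range.

## Working session

There is one attempt and no reset: what is moved stays moved. The work goes in short steps, Python scripts to look and compute and a tool call to move; the robot and the scene stay as the last step left them, time stands still between calls to the robot, and variables do not carry over. Pictures are saved under pics/ and viewed, and the job is handed in when it is done.

Besides the shell and the picture viewer there is one more tool, called after "Request:" as name(argument=value, ...), one argument or row to a line, values as JSON. play_rows: Moves the arm, as the interface text tells. Its arguments: {"type":"object","properties":{"motion":{"type":"array","items":{"type":"array","items":{"type":"number"}}},"squeeze":{"type":"number"}},"required":["motion"]}

```bash
ls -la; mkdir -p pics
cat > h.py <<'E'
import numpy as np, cv2
from workcell import sensors, grab_frame, job_done, finder
def cam(f):
    R,_=cv2.Rodrigues(np.array(f["rvec"],float)); t=np.array(f["tvec"],float).reshape(3)
    K=np.array([[f["fx"],0,f["cx"]],[0,f["fy"],f["cy"]],[0,0,1.]])
    return K,R,t
def camw(f,st):
    from scipy.spatial.transform import Rotation as Ro
    T=np.eye(4); T[:3,:3]=Ro.from_euler('xyz',st["ee_rot"],degrees=True).as_matrix(); T[:3,3]=st["ee_pos"]
    W=T@np.array(f["tool_from_camera"],float)
    C=np.linalg.inv(W)
    K=np.array([[f["fx"],0,f["cx"]],[0,f["fy"],f["cy"]],[0,0,1.]])
    return K,C[:3,:3],C[:3,3]
def ray(c,uv,z):
    K,R,t=c
    d=R.T@np.linalg.inv(K)@np.array([uv[0],uv[1],1.]); o=-R.T@t
    return o+d*(z-o[2])/d[2]
def proj(c,P):
    K,R,t=c
    p=(np.atleast_2d(P)@R.T+t)@K.T
    return p[:,:2]/p[:,2:]
NAMES=dict(tray_blue=3,tray_green=3,cork_board=8,base_round=12,base_square=12,base_oval=12,holder=0,pot=0,pin_vice=0,tin=0)
E
python3 - <<'E'
from h import *
st=sensors.state(); print(st)
for n in ["scene","top"]:
    f=grab_frame(n); cv2.imwrite(f"pics/{n}0.png",f["img"]); c=cam(f)
    print(n,f["fx"],f["cx"],(-c[1].T@c[2]).round(0))
    for k,z in NAMES.items():
        for d in finder.spot_point(f,k)[:4]:
            print(n,k,round(d["conf"],2),np.round(d["point"],1),ray(c,d["point"],z).round(1)[:2])
f=grab_frame("wrist"); cv2.imwrite("pics/w0.png",f["img"]);print(f["tool_from_camera"],f["fx"])
E
```

```text
total 12
drwxr-xr-x  3 agent agent 4096 Dec  7 04:01 .
drwxr-xr-x 23 root  root  4096 Dec  7 04:01 ..
drwxr-xr-x  2 agent agent 4096 Dec  7 04:01 pics
{'time_s': 0.0, 'qpos': array([ 7.32808187e+01,  1.83507683e+01,  8.97083269e+01,  3.48360036e-04,
        7.20444014e+01, -1.14545313e+00]), 'qvel': array([-0.05690617,  0.00492852, -0.07791119,  0.00372991, -0.03535555,
       -0.02850878]), 'effort': array([-1.97271518e-03, -4.12449253e+01, -2.31976336e+01,  7.27624283e-02,
        4.55508556e-02, -1.24560142e-04]), 'ee_pos': array([154.21617912, 553.386334  , 213.11603048]), 'ee_rot': array([ -91.32880456,   89.8965029 , -106.90264042]), 'force': array([ 0.02795551, -0.56300561,  0.57058552]), 'torque': array([0.00208874, 0.00587822, 0.01484274]), 'gripper_width': 91.1997198065175}
scene 379.18532262455307 323.67420871698084 [1048.  308.  666.]
scene tray_blue 0.85 [421.4 325.9] [721.8 301.4]
scene tray_blue 0.84 [168.1 188. ] [ 706.7 -353. ]
scene tray_blue 0.77 [307.4 226.8] [636.4   4.2]
scene tray_green 0.95 [473.3 231.3] [466.8 320.5]
scene cork_board 0.94 [240.1 140.5] [ 483.
[... 755 characters left out ...]
ase_round 0.74 [446.7 227.9] [ 501.1 -313.4]
top base_round 0.19 [245.5 161.6] [657.7 166.4]
top base_square 0.85 [470.9 258.9] [ 428.2 -368.8]
top base_oval 0.87 [436.  255.4] [ 436.2 -286. ]
top base_oval 0.65 [267.8 249. ] [450.2 110. ]
top holder 0.81 [400.9 163.6] [ 658.1 -209.5]
top pot 0.55 [356.4 249.2] [450.2 -99.2]
top pin_vice 0.51 [243.6 161.2] [661.1 172.9]
top tin 0.66 [268.8 250.4] [446.9 108.7]
[[-2.16161226e-05 -2.42788546e-01  9.70079235e-01 -1.70512592e+02]
 [ 9.99999940e-01  3.30318989e-04  1.04954095e-04  4.88820464e-01]
 [-3.45917244e-04  9.70079179e-01  2.42788525e-01 -6.90375196e+01]
 [ 0.00000000e+00  0.00000000e+00  0.00000000e+00  1.00000000e+00]] 295.8679759163188
```

View pics/scene0.png

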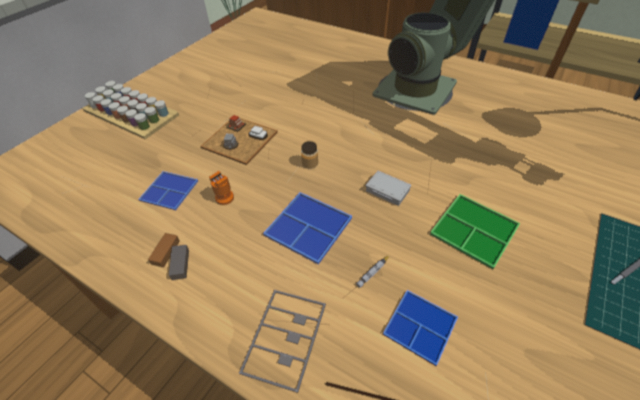

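View pics/top0.png

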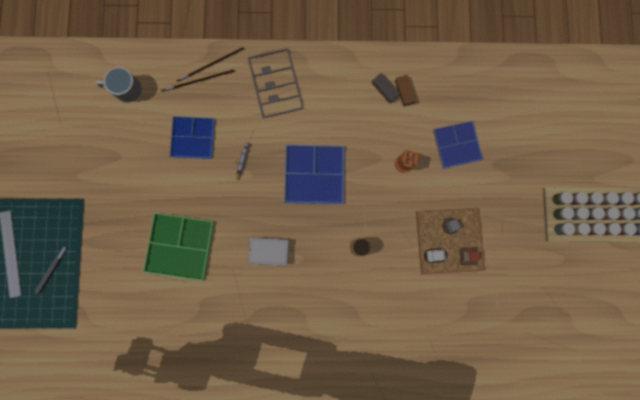

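View pics/w0.png

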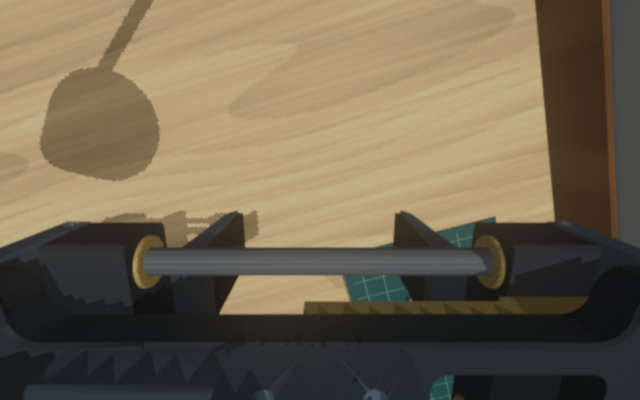

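The largest blue tray is the middle one, at top pixel (315,173). The cork board with its bases is at (450,240), the pot at (361,247), the holder at (407,160), the pin vice at (243,160) and the green tray at (180,246). Next I'll zoom in to get the yaws.

Run:
```python
from h import *
f=grab_frame("top"); im=f["img"]; c=cam(f)
def crop(x0,y0,x1,y1,s,n): cv2.imwrite(n,cv2.resize(im[y0:y1,x0:x1],None,fx=s,fy=s,interpolation=cv2.INTER_CUBIC))
a=cv2.resize(im[205:278,412:490],None,fx=5,fy=5,interpolation=cv2.INTER_CUBIC)
b=cv2.resize(im[137:190,220:270],None,fx=5,fy=5,interpolation=cv2.INTER_CUBIC)
o=np.zeros((380,660,3),np.uint8); o[:365,:390]=a; o[:265,400:650]=b; cv2.imwrite("pics/z1.png",o)
hsv=cv2.cvtColor(im,cv2.COLOR_BGR2HSV)
print(hsv[160,300],hsv[260,170],hsv[147,457],hsv[145,190])
for nm,lo,hi,box in [("blueM",(105,90,40),(125,255,255),(280,140,350,208)),("blueA",(105,90,40),(125,255,255),(160,110,220,165)),("blueB",(105,90,40),(125,255,255),(425,115,490,170)),("green",(45,80,30),(80,255,255),(140,205,220,285))]:
    m=cv2.inRange(hsv,lo,hi); k=np.zeros_like(m); x0,y0,x1,y1=box; k[y0:y1,x0:x1]=m[y0:y1,x0:x1]
    k=cv2.morphologyEx(k,cv2.MORPH_CLOSE,np.ones((5,5)))
    cs,_=cv2.findContours(k,cv2.RETR_EXTERNAL,cv2.CHAIN_APPROX_NONE); q=max(cs,key=cv2.contourArea).reshape(-1,2).astype(float)
    W=np.array([ray(c,p,10)[:2] for p in q],np.float32)
    r=cv2.minAreaRect(W); print(nm,r, np.round(cv2.boxPoints(r),1).tolist())
```

```text
[115 151 103] [ 62 127  88] [117 136 101] [113 186 103]
blueM ((629.587890625, 3.1866531372070312), (135.7407684326172, 136.17628479003906), 89.81398010253906) [[561.2999877929688, -64.5], [697.5, -64.9000015258789], [697.9000244140625, 70.80000305175781], [561.7000122070312, 71.30000305175781]]
blueA ((717.2491455078125, 296.3432312011719), (96.93242645263672, 96.46441650390625), 88.01217651367188) [[667.4000244140625, 249.60000610351562], [763.7999877929688, 246.1999969482422], [767.0999755859375, 343.1000061035156], [670.7000122070312, 346.5]]
blueB ((705.1553344726562, -346.50701904296875), (94.50186157226562, 95.83811950683594), 12.925140380859375) [[648.4000244140625, -310.3999938964844], [669.7999877929688, -403.79998779296875], [761.9000244140625, -382.6000061035156], [740.5, -289.20001220703125]]
green ((456.7637939453125, 318.79278564453125), (141.704833984375, 139.80690002441406), 82.08375549316406) [[377.79998779296875, 258.20001220703125], [516.2000122070312, 239.0], [535.7999877929688, 379.29998779296875], [397.29998779296875, 398.6000061035156]]
```

View pics/z1.png

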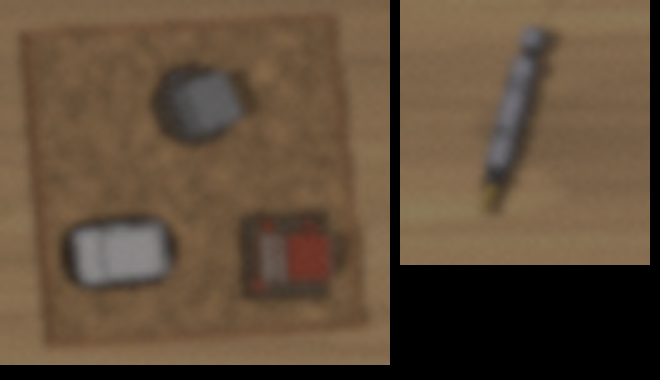

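```bash
cat >> h.py <<'E'
from scipy.spatial.transform import Rotation as Ro
def jawyaw(st):
    y=Ro.from_euler('xyz',st["ee_rot"],degrees=True).as_matrix()[:,1]
    return np.degrees(np.arctan2(y[1],y[0]))
def stat():
    st=sensors.state(); print("t",round(st["time_s"],2),"pos",np.round(st["ee_pos"],1),"jaw",round(jawyaw(st),1),"q6",round(st["qpos"][5],1),"w",round(st["gripper_width"],1),"F",np.round(st["force"],1)); return st
E
python3 - <<'E'
from h import *
st=stat(); R=Ro.from_euler('xyz',st["ee_rot"],degrees=True).as_matrix(); print(R.round(3))
f=grab_frame("wrist"); c=camw(f,st); print((-c[1].T@c[2]).round(0), proj(c,[st["ee_pos"]]))
f=grab_frame("top"); c=cam(f)
for k,z in [("pin_vice",0)]: 
  print(ray(c,[220+540/5-400/5,137+8],10))
E
```

```text
t 1.2 pos [154.4 553.9 214. ] jaw 74.4 q6 -1.1 w 91.3 F [ 0.1 -0.8  0.3]
[[ 0.     0.268  0.963]
 [ 0.     0.963 -0.268]
 [-1.     0.     0.   ]]
[ 88. 573. 384.] [[317.78399646 239.32585759]]
[698.74570622 161.62149191  10.        ]
```

Request:
play_rows(
  motion=[
    [0.035,-0.02,0,0,1],
    [0.07,-0.04,0,0,1],
    [0.105,-0.06,0,0,1],
    [0.14,-0.08,0,0,1],
    [0.175,-0.105,0,0,1],
    [0.21,-0.14,0,0,1],
    [0.24,-0.165,0,0,1],
    [0.25,-0.19,0,0,1],
  ],
)

```text
time_s: 1.97
ee_pos: [407.7, 362.7, 213.9]
ee_rot: [32.3, 89.9, 16.6]
force: [1.4, 0.2, 0.9]
gripper_width: 91.6
```

Request:
play_rows(
  motion=[
    [0.257,-0.191,0,0,1],
    [0.257,-0.191,0,0,1],
    [0.257,-0.191,0,0,1],
    [0.257,-0.191,0,0,1],
    [0.257,-0.191,0,0,1],
    [0.257,-0.191,0,0,1],
    [0.257,-0.191,0,0,1],
    [0.257,-0.191,0,0,1],
  ],
)

```text
time_s: 2.63
ee_pos: [664.1, 170.0, 213.6]
ee_rot: [-19.2, 89.9, -34.9]
force: [-0.5, -0.0, -0.1]
gripper_width: 91.1
```

```bash
cat > look.py <<'E'
from h import *
import sys
tag=sys.argv[1]; names=sys.argv[2:]
st=stat(); f=grab_frame("wrist"); c=camw(f,st)
im=f["img"].copy()
for k in names:
    k,_,z=k.partition(":"); z=float(z or 0)
    for d in finder.spot_point(f,k)[:3]: print(k,round(d["conf"],2),np.round(d["point"],0),ray(c,d["point"],z).round(1)[:2])
cv2.imwrite(f"pics/{tag}.png",im); np.savez(f"{tag}.npz",K=c[0],R=c[1],t=c[2],img=im)
E
python3 look.py w1 pin_vice:0
```

```text
t 2.63 pos [664.1 170.  213.6] jaw 74.3 q6 -60.9 w 91.1 F [-0.5 -0.  -0.1]
pin_vice 0.96 [325. 173.] [659.9 180.1]
```

View pics/w1.png

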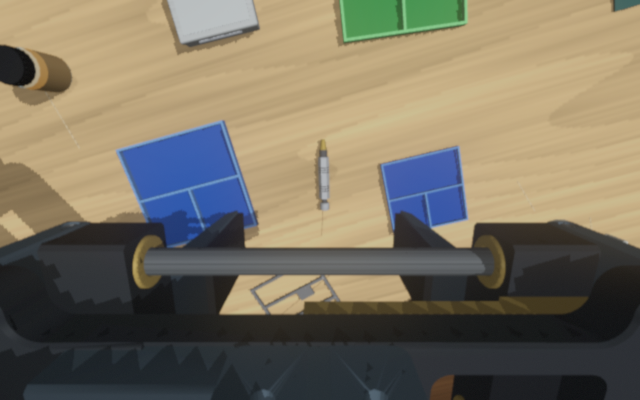

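Wrist view: pin vice runs from nose (322,141) to cap end (324,208). Big blue tray corners are at about (118,151) and (223,122), with the right corner near (256,230).

Run:
```python
from h import *
d=np.load("w1.npz"); c=(d["K"],d["R"],d["t"]); im=d["img"]
a=ray(c,(322,140),6);b=ray(c,(324,209),6); print(a.round(1),b.round(1),(a+b)/2,np.degrees(np.arctan2(a[1]-b[1],a[0]-b[0])),np.linalg.norm(a-b))
for p in [(118,151),(223,122)]: print(ray(c,p,10).round(1))
z=cv2.resize(im[125:225,280:370],None,fx=5,fy=5,interpolation=cv2.INTER_CUBIC); cv2.imwrite("pics/z2.png",z)
f=grab_frame("top");c=cam(f); im=f["img"]; cv2.imwrite("pics/z3.png",cv2.resize(im[130:215,270:360],None,fx=6,fy=6,interpolation=cv2.INTER_CUBIC))
```

```text
[618.2 187.8   6. ] [705.8 166.2   6. ] [661.9835552 176.9927856   6.       ] 166.1818431017503 90.25212294143381
[561.9 -62.1  10. ]
[564.3  76.8  10. ]
```

View pics/z2.png

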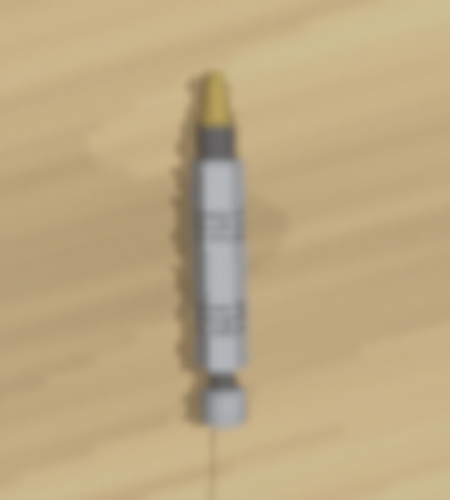

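View pics/z3.png

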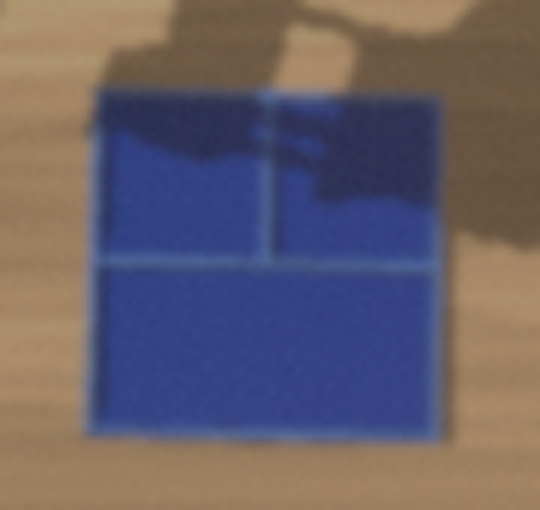

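Request:
play_rows(
  motion=[
    [-0.002,0.007,-0.035,0.03,0.5],
    [-0.002,0.007,-0.075,0.03,0.5],
    [-0.002,0.007,-0.115,0.03,0.5],
    [-0.002,0.007,-0.15,0.03,0.5],
    [-0.002,0.007,-0.18,0.03,0.5],
    [-0.002,0.007,-0.2,0.03,0.5],
    [-0.002,0.007,-0.21,0.03,0.5],
    [-0.002,0.007,-0.21,0.03,0.5],
  ],
  squeeze=25,
)

```text
time_s: 3.45
ee_pos: [657.7, 180.9, 2.7]
ee_rot: [-164.4, 89.8, -178.2]
force: [-0.3, -0.9, -0.1]
gripper_width: 45.9
```

```bash
python3 look.py w2
```

```text
t 3.45 pos [657.7 180.9   2.7] jaw 76.2 q6 -61.8 w 45.9 F [-0.3 -0.9 -0.1]
```

View pics/w2.png

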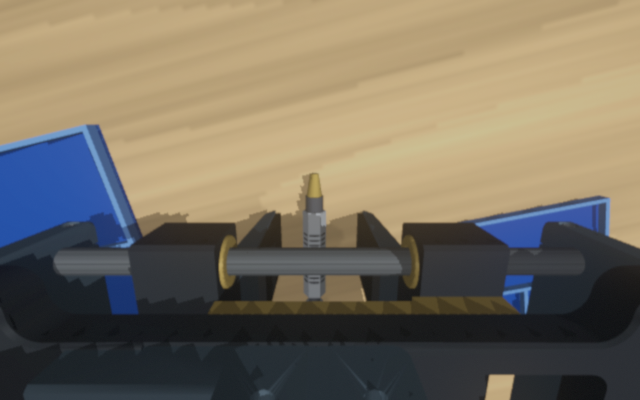

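Run:
```python
from h import *
d=np.load("w2.npz"); c=(d["K"],d["R"],d["t"])
a=ray(c,(315,173),6);b=ray(c,(314,299),6); print(a.round(1),b.round(1),(a+b)/2,np.degrees(np.arctan2(a[1]-b[1],a[0]-b[0])),np.linalg.norm(a-b)); stat()
```

```text
[616.8 189.4   6. ] [695.3 169.2   6. ] [656.04560631 179.2902941    6.        ] 165.60732539691728 80.95949264717146
t 3.5 pos [658.8 180.9   4.1] jaw 76.2 q6 -61.8 w 45.8 F [ 0.7 -0.3  0.2]
```

Request:
play_rows(
  motion=[
    [0,0,0,0,0],
    [0,0,0,0,0],
    [0,0,0,0,0],
    [0,0,0,0,0],
    [0,0,0,0,0],
    [0,0,0,0,0],
    [0,0,0,0,0],
    [0,0,0.02,0,0],
  ],
)

```text
time_s: 4.17
ee_pos: [656.6, 179.1, 20.4]
ee_rot: [-152.7, 89.5, -166.6]
force: [-0.5, 0.1, -1.3]
gripper_width: 12.8
```

Request:
play_rows(
  motion=[
    [0,0,0.035,-0.12,0],
    [-0.005,-0.02,0.05,-0.24,0],
    [-0.015,-0.05,0.05,-0.36,0],
    [-0.025,-0.08,0.05,-0.48,0],
    [-0.035,-0.11,0.05,-0.6,0],
    [-0.045,-0.14,0.05,-0.72,0],
    [-0.055,-0.16,0.05,-0.84,0],
    [-0.062,-0.173,0.05,-0.96,0],
  ],
)

```text
time_s: 4.83
ee_pos: [596.0, 4.6, 73.8]
ee_rot: [-90.1, 89.9, -159.4]
force: [-0.2, -0.1, -0.5]
gripper_width: 13.0
```

Request:
play_rows(
  motion=[
    [0,0,0,-0.12,0],
    [0,0,0,-0.24,0],
    [0,0,0,-0.36,0],
    [0,0,0,-0.366,0],
    [0,0,0,-0.366,0],
    [0,0,0,-0.366,0],
    [0,0,0,-0.366,0],
    [0,0,0,-0.366,0],
  ],
)

```text
time_s: 5.5
ee_pos: [597.3, 7.0, 73.9]
ee_rot: [-100.4, 90.0, 169.9]
force: [-0.6, 0.1, -1.1]
gripper_width: 12.6
```

```bash
python3 look.py w3 tray_blue:3; python3 -c "
from h import *
cv2.imwrite('pics/s3.png',grab_frame('scene')['img']);stat()"
```

```text
t 5.5 pos [597.3   7.   73.9] jaw 0.2 q6 -0.7 w 12.6 F [-0.6  0.1 -1.1]
tray_blue 0.93 [359. 212.] [630.7   3.2]
t 5.65 pos [597.4   7.   74. ] jaw 0.2 q6 -0.6 w 12.7 F [ 1.1  0.2 -1. ]
```

View pics/w3.png

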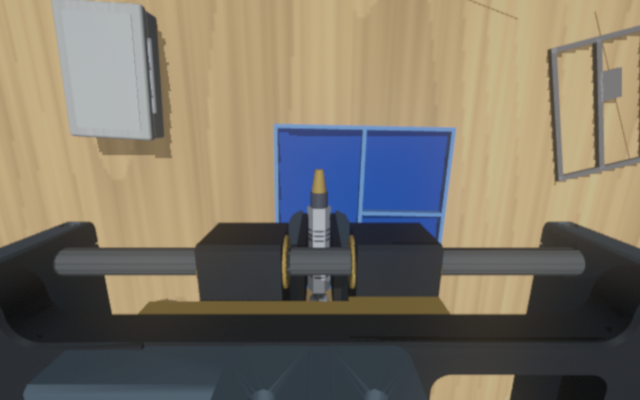

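The vice hangs at column 320, midway across the long compartment (columns 276–362). The tray's far edge is at row 127, from column 275 to 455.

Run:
```python
from h import *
d=np.load("w3.npz"); c=(d["K"],d["R"],d["t"])
for p in [(275,125),(455,128),(363,128),(362,214),(443,215)]: print(p,ray(c,p,10).round(1))
```

```text
(275, 125) [562.6  74.7  10. ]
(455, 128) [701.4  73.1  10. ]
(363, 128) [630.4  72.8  10. ]
(362, 214) [632.5   3.5  10. ]
(443, 215) [699.6   2.9  10. ]
```

Request:
play_rows(
  motion=[
    [0,-0.003,-0.03,0,0],
    [0,-0.003,-0.05,0,0],
    [0,-0.003,-0.06,0,0],
    [0,-0.003,-0.065,0,0],
    [0,-0.003,-0.067,0,0],
    [0,-0.003,-0.067,0,0],
    [0,-0.003,-0.067,0,0],
    [0,-0.003,-0.067,0,0],
  ],
)

```text
time_s: 6.32
ee_pos: [598.2, 4.0, 7.7]
ee_rot: [89.4, 89.9, -0.4]
force: [-0.1, -0.2, -0.5]
gripper_width: 12.7
```

Request:
play_rows(
  motion=[
    [0,0,0,0,0.25],
    [0,0,0,0,0.25],
    [0,0,0,0,0.25],
    [0,0,0,0,0.25],
    [0,0,0.01,0,0.25],
    [0,0,0.04,0,0.25],
    [0,0,0.08,0,0.25],
    [0,0,0.12,0,0.25],
  ],
)

```text
time_s: 6.98
ee_pos: [596.6, 3.9, 128.2]
ee_rot: [-91.4, 89.9, 178.8]
force: [1.5, -0.1, -0.3]
gripper_width: 23.0
```

```bash
python3 look.py w4 tray_blue:3 pin_vice:3
```

```text
t 6.98 pos [596.6   3.9 128.2] jaw 0.2 q6 -0.9 w 23.0 F [ 1.5 -0.1 -0.3]
tray_blue 0.58 [351. 190.] [629.1   7.3]
pin_vice 0.97 [323. 196.] [600.5   1.1]
```

View pics/w4.png

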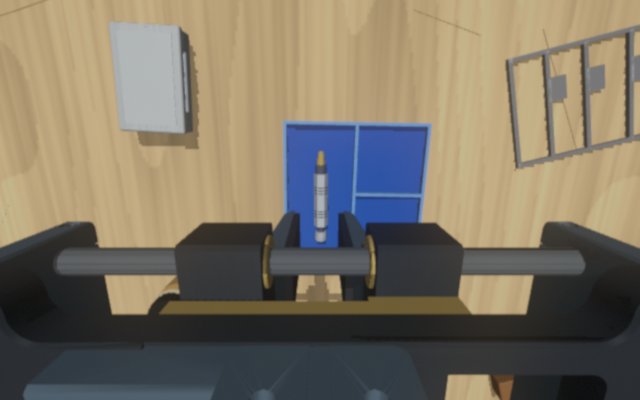

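Vice is lying in the long compartment. On to the cork board.

Request:
play_rows(
  motion=[
    [-0.01,-0.036,0.01,0,0.6],
    [-0.022,-0.073,0.02,0,0.6],
    [-0.034,-0.11,0.03,0,0.6],
    [-0.046,-0.147,0.04,0,0.6],
    [-0.058,-0.184,0.05,0,0.6],
    [-0.07,-0.222,0.06,0,0.6],
    [-0.082,-0.26,0.065,0,0.6],
    [-0.09,-0.297,0.07,0,0.6],
  ],
)

```text
time_s: 7.8
ee_pos: [505.4, -294.5, 196.6]
ee_rot: [-117.5, 89.9, 152.7]
force: [1.0, -0.2, 1.1]
gripper_width: 54.8
```

Request:
play_rows(
  motion=[
    [-0.006,-0.02,0,0,0.6],
    [-0.006,-0.02,0,0,0.6],
    [-0.006,-0.02,0,0,0.6],
    [-0.006,-0.02,0,0,0.6],
    [-0.006,-0.02,0,0,0.6],
    [-0.006,-0.02,0,0,0.6],
    [-0.006,-0.02,0,0,0.6],
    [-0.006,-0.02,0,0,0.6],
  ],
)

```text
time_s: 8.47
ee_pos: [501.7, -312.3, 197.0]
ee_rot: [143.3, 90.0, 53.6]
force: [0.4, 0.4, -0.0]
gripper_width: 54.5
```

```bash
python3 look.py w5 base_round:8 base_square:8 base_oval:8; python3 -c "
import cv2
i=cv2.imread('pics/w5.png');cv2.imwrite('pics/w5z.png',cv2.resize(i[90:240,225:425],None,fx=4,fy=4,interpolation=2))"
```

```text
t 8.47 pos [ 501.7 -312.3  197. ] jaw 0.2 q6 -33.3 w 54.5 F [ 0.4  0.4 -0. ]
base_round 0.89 [325. 189.] [ 509.4 -322.1]
base_square 0.92 [267. 220.] [ 435.9 -362.2]
base_oval 0.81 [267. 158.] [ 438.8 -284.2]
```

View pics/w5.png

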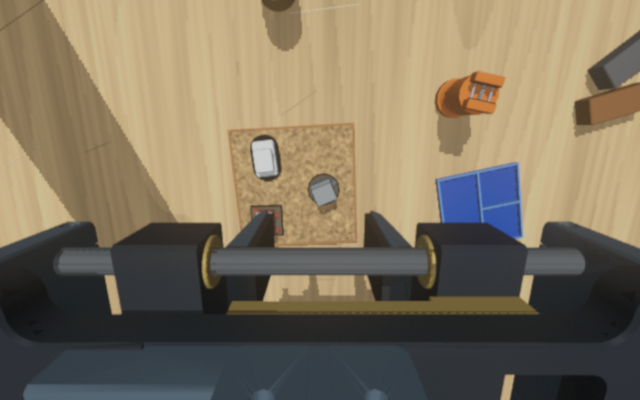

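View pics/w5z.png

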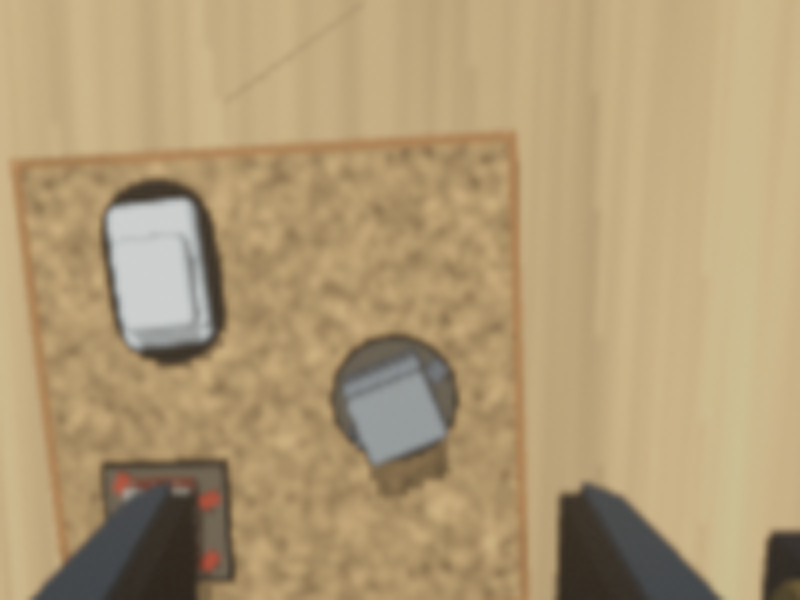

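Round base disc is at wrist pixel (324,189), its rock turned about +21°. I'll cross-check the position between the cameras.

Run:
```python
from h import *
d=np.load("w5.npz"); c=(d["K"],d["R"],d["t"])
print("disc",ray(c,(323.7,189.5),12).round(1))
for p in [(228.5,130.5),(353.5,123)]: print("board",ray(c,p,8).round(1))
print("sq near corners",[ray(c,p,12).round(1) for p in [(250.5,206),(282,205.5),(283,235)]])
st=stat()
for n in ("top","scene"):
    f=grab_frame(n); c=cam(f); im=f["img"]
    if n=="top":
        cv2.imwrite("pics/z5.png",cv2.resize(im[205:278,412:490],None,fx=8,fy=8,interpolation=cv2.INTER_CUBIC))
        print("board top",[ray(c,p,8).round(1)[:2] for p in [(412+20/5,205+33/5),(412+335/5,205+17/5)]])
        print("disc top",ray(c,(412+193/5,205+103/5),12).round(1))
    else: cv2.imwrite("pics/z5s.png",cv2.resize(im[105:165,195:285],None,fx=7,fy=7,interpolation=cv2.INTER_CUBIC))
```

```text
disc [ 507.3 -321.8   12. ]
board [ 393.9 -251.7    8. ]
board [ 541.7 -242.4    8. ]
sq near corners [array([ 416.2, -343.3,   12. ]), array([ 455.5, -342.5,   12. ]), array([ 455.8, -381.6,   12. ])]
t 8.67 pos [ 501.5 -312.9  197. ] jaw 0.2 q6 -33.3 w 54.8 F [0.3 0.1 0.8]
board top [array([ 540. , -241.9]), array([ 548.4, -394.4])]
disc top [ 506.6 -322.9   12. ]
```

View pics/z5s.png

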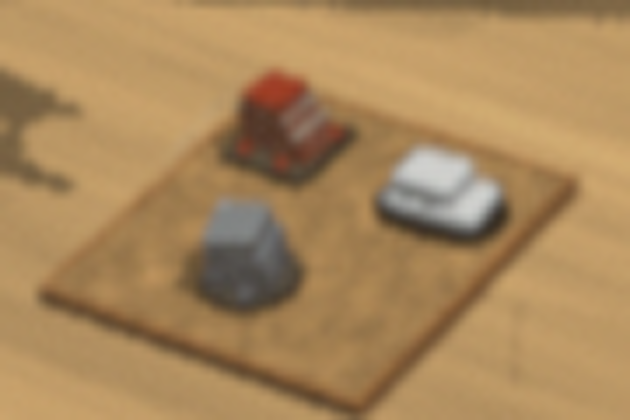

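Request:
play_rows(
  motion=[
    [0.0055,-0.009,0,0.12,0.5],
    [0.0055,-0.009,-0.03,0.24,0.5],
    [0.0055,-0.009,-0.07,0.36,0.5],
    [0.0055,-0.009,-0.1,0.366,0.5],
    [0.0055,-0.009,-0.12,0.366,0.5],
    [0.0055,-0.009,-0.12,0.366,0.5],
    [0.0055,-0.009,-0.12,0.366,0.5],
    [0.0055,-0.009,-0.12,0.366,0.5],
  ],
)

```text
time_s: 9.43
ee_pos: [507.9, -322.8, 78.5]
ee_rot: [37.2, 89.8, -31.7]
force: [0.1, 0.3, 0.6]
gripper_width: 45.6
```

```bash
python3 look.py w6 base_round:8; python3 -c "
import cv2
i=cv2.imread('pics/w6.png');cv2.imwrite('pics/w6z.png',cv2.resize(i[130:280,225:425],None,fx=4,fy=4,interpolation=2))"
```

```text
t 9.43 pos [ 507.9 -322.8   78.5] jaw 21.1 q6 -54.7 w 45.6 F [0.1 0.3 0.6]
base_round 0.67 [319. 206.] [ 507.4 -321. ]
```

View pics/w6z.png

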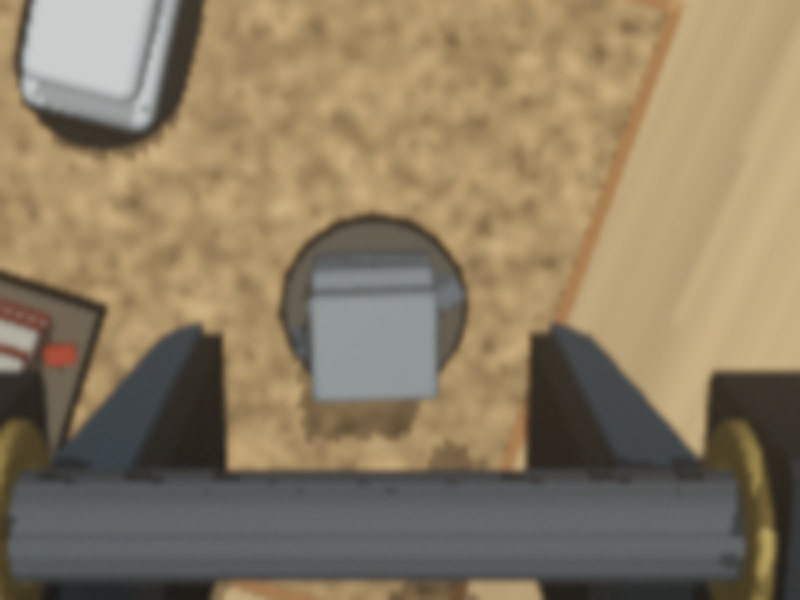

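Request:
play_rows(
  motion=[
    [0,0,-0.025,0,0.5],
    [0,0,-0.045,0,0.5],
    [0,0,-0.055,0,0.5],
    [0,0,-0.057,0,0.5],
    [0,0,-0.057,0,0.5],
    [0,0,-0.057,0,0.1],
    [0,0,-0.057,0,0.1],
    [0,0,-0.057,0,0.1],
  ],
  squeeze=20,
)

```text
time_s: 10.2
ee_pos: [507.5, -322.5, 21.1]
ee_rot: [37.4, 89.9, -31.5]
force: [0.3, -0.0, 0.8]
gripper_width: 28.5
```

Request:
play_rows(
  motion=[
    [0,0,0,0,0.1],
    [0,0,0,0,0.1],
    [0,0,0.005,0,0.1],
    [0,0,0.02,0,0.1],
    [0,0,0.05,0,0.1],
    [0,0,0.08,0,0.1],
    [0,0,0.1,0,0.1],
    [0,0,0.1,0,0.1],
  ],
)

```text
time_s: 10.87
ee_pos: [509.3, -323.7, 125.1]
ee_rot: [35.9, 89.5, -33.0]
force: [-0.0, -0.2, 0.1]
gripper_width: 24.2
```

```bash
python3 look.py w7 base_round:8; python3 -c "
import cv2
i=cv2.imread('pics/w7.png');cv2.imwrite('pics/w7z.png',cv2.resize(i[130:280,225:425],None,fx=4,fy=4,interpolation=2))"
```

```text
t 10.87 pos [ 509.3 -323.7  125.1] jaw 21.1 q6 -54.7 w 24.2 F [-0.  -0.2  0.1]
base_round 0.92 [320. 226.] [ 523.4 -354.4]
```

View pics/w7.png

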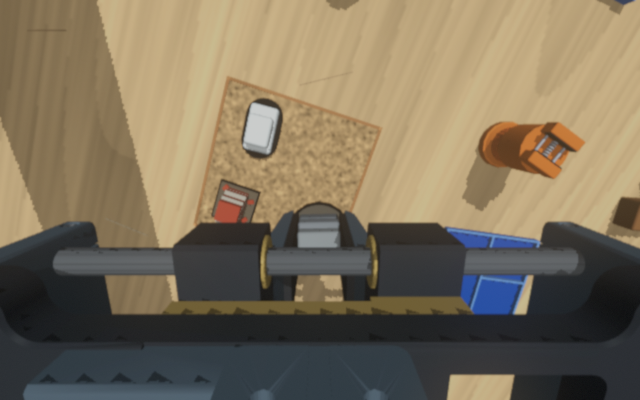

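Request:
play_rows(
  motion=[
    [0.02,0.035,0,-0.1,0.1],
    [0.04,0.07,0,-0.2,0.1],
    [0.06,0.105,0,-0.3,0.1],
    [0.08,0.14,0,-0.366,0.1],
    [0.1,0.175,0,-0.366,0.1],
    [0.12,0.21,0,-0.366,0.1],
    [0.14,0.245,0,-0.366,0.1],
    [0.15,0.27,-0.01,-0.366,0.1],
  ],
)

```text
time_s: 11.63
ee_pos: [658.9, -48.8, 109.4]
ee_rot: [117.5, 89.9, 27.8]
force: [-0.2, 0.1, 0.5]
gripper_width: 24.1
```

Request:
play_rows(
  motion=[
    [0.01,0.021,-0.02,0,0.1],
    [0.01,0.021,-0.05,0,0.1],
    [0.01,0.021,-0.06,0,0.1],
    [0.01,0.021,-0.06,0,0.1],
    [0.01,0.021,-0.06,0,0.1],
    [0.01,0.021,-0.06,0,0.1],
    [0.01,0.021,-0.06,0,0.1],
    [0.01,0.021,-0.06,0,0.1],
  ],
)

```text
time_s: 12.3
ee_pos: [667.6, -31.8, 51.6]
ee_rot: [86.2, 89.8, -3.7]
force: [-0.5, 0.1, 0.5]
gripper_width: 23.7
```

```bash
python3 look.py w8 base_round:43 tray_blue:3; python3 -c "
from h import *
f=grab_frame('top');cv2.imwrite('pics/t8.png',cv2.resize(f['img'][110:220,250:370],None,fx=5,fy=5,interpolation=2))"
```

```text
t 12.3 pos [667.6 -31.8  51.6] jaw 0.1 q6 -3.8 w 23.7 F [-0.5  0.1  0.5]
base_round 0.64 [320. 227.] [667.8 -27.4]
tray_blue 0.67 [272. 169.] [631.7   4. ]
```

View pics/w8.png

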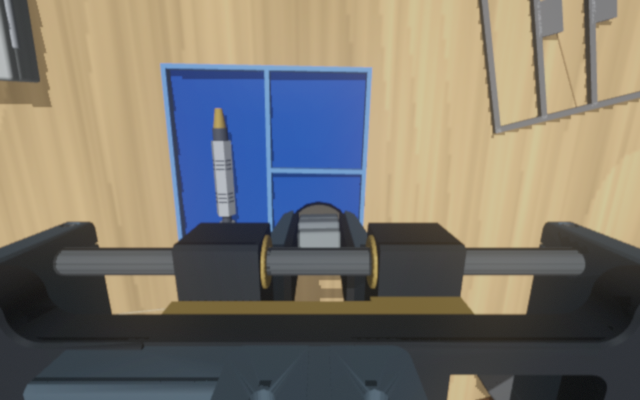

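Request:
play_rows(
  motion=[
    [0,0,-0.015,0,0.1],
    [0,0,-0.025,0,0.1],
    [0,0,-0.03,0,0.1],
    [0,0,-0.033,0,0.1],
    [0,0,-0.035,0,0.1],
    [0,0,-0.035,0,0.1],
    [0,0,-0.035,0,0.1],
    [0,0,-0.035,0,0.1],
  ],
)

```text
time_s: 13.17
ee_pos: [666.3, -31.0, 15.9]
ee_rot: [-101.5, 89.9, 168.7]
force: [-2.9, 0.9, 4.9]
gripper_width: 23.5
```

Request:
play_rows(
  motion=[
    [0,0,0,0,0.45],
    [0,0,0,0,0.45],
    [0,0,0,0,0.45],
    [0,0,0,0,0.45],
    [0,0,0.02,0,0.45],
    [0,0,0.055,0,0.45],
    [0,0,0.09,0,0.45],
    [0,0,0.12,0,0.45],
  ],
)

```text
time_s: 13.83
ee_pos: [667.2, -31.1, 136.8]
ee_rot: [87.1, 89.9, -2.8]
force: [0.7, 0.2, 0.1]
gripper_width: 40.9
```

```bash
python3 look.py w9 base_round:3 tray_blue:3 pin_vice:3
```

```text
t 13.83 pos [667.2 -31.1 136.8] jaw 0.2 q6 -3.8 w 40.9 F [0.7 0.2 0.1]
base_round 0.71 [320. 189.] [667.5 -28.8]
tray_blue 0.73 [283. 157.] [630.4   4.4]
pin_vice 0.69 [252. 162.] [597.6  -0.6]
```

View pics/w9.png

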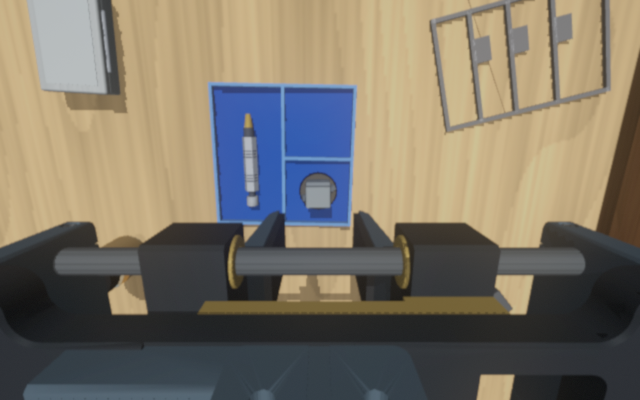

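Round base is in the square compartment, at about (35,-33) mm in the tray frame. Next, the pot.

Request:
play_rows(
  motion=[
    [-0.035,-0.011,0.01,0,0.8],
    [-0.072,-0.023,0.02,0,0.8],
    [-0.11,-0.035,0.025,0,0.8],
    [-0.148,-0.047,0.025,0,0.8],
    [-0.185,-0.06,0.025,0,0.8],
    [-0.212,-0.068,0.025,0,0.8],
    [-0.212,-0.068,0.025,0,0.8],
    [-0.212,-0.068,0.025,0,0.8],
  ],
)

```text
time_s: 14.7
ee_pos: [453.0, -99.2, 158.8]
ee_rot: [-107.2, 89.9, 162.9]
force: [0.4, 0.3, -0.3]
gripper_width: 72.9
```

```bash
python3 look.py w10 pot:0; python3 -c "
from h import *
for n in ('top','scene'):
    f=grab_frame(n);c=cam(f)
    for d in finder.spot_point(f,'pot')[:2]: print(n,d['conf'],d['point'],ray(c,d['point'],0))
    if n=='top': cv2.imwrite('pics/t10.png',cv2.resize(f['img'][225:275,330:390],None,fx=8,fy=8,interpolation=2))
"
```

```text
t 14.7 pos [453.  -99.2 158.8] jaw 0.1 q6 -13.9 w 72.9 F [ 0.4  0.3 -0.3]
pot 0.64 [325. 188.] [ 458.8 -101.5]
scene 0.56 [311.4, 162.7] [ 454.38767319 -100.21134897    0.        ]
```

View pics/w10.png

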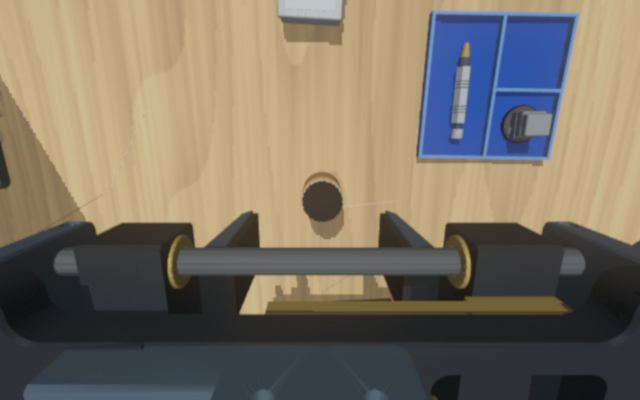

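Run:
```python
from h import *
d=np.load("w10.npz"); c=(d["K"],d["R"],d["t"]); im=d["img"]
print(ray(c,(322.5,201),60).round(1))
# overlay model circles
o=im.copy(); th=np.linspace(0,2*np.pi,60)
P=ray(c,(322.5,201),60)
for r,z in [(19,60),(21,44),(21,0)]:
    q=proj(c,np.c_[P[0]+r*np.cos(th),P[1]+r*np.sin(th),0*th+z]); cv2.polylines(o,[np.round(q*16).astype(int)],True,(0,255,0),1,cv2.LINE_AA,4)
cv2.imwrite("pics/o10.png",cv2.resize(o[150:250,250:400],None,fx=4,fy=4,interpolation=2)); stat()
```

```text
[ 455.7 -100.8   60. ]
t 15.0 pos [455.7 -98.8 159.5] jaw 0.2 q6 -13.9 w 72.7 F [-0.6 -0.7  0.8]
```

View pics/o10.png

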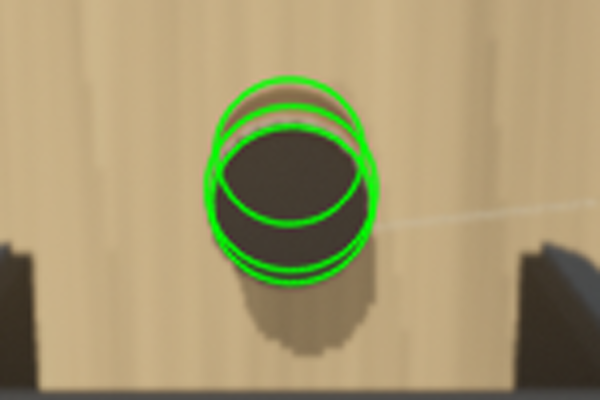

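Request:
play_rows(
  motion=[
    [0.0015,-0.0015,-0.03,0,0.8],
    [0.0015,-0.0015,-0.065,0,0.8],
    [0.0015,-0.0015,-0.095,0,0.8],
    [0.0015,-0.0015,-0.12,0,0.8],
    [0.0015,-0.0015,-0.14,0,0.8],
    [0.0015,-0.0015,-0.15,0,0.8],
    [0.0015,-0.0015,-0.15,0,0.8],
    [0.0015,-0.0015,-0.15,0,0.8],
  ],
  squeeze=20,
)

```text
time_s: 15.67
ee_pos: [456.7, -100.4, 9.5]
ee_rot: [-106.1, 89.9, 164.1]
force: [0.4, -0.3, 1.4]
gripper_width: 73.3
```

```bash
python3 look.py w11
```

```text
t 15.67 pos [ 456.7 -100.4    9.5] jaw 0.2 q6 -14.0 w 73.3 F [ 0.4 -0.3  1.4]
```

View pics/w11.png

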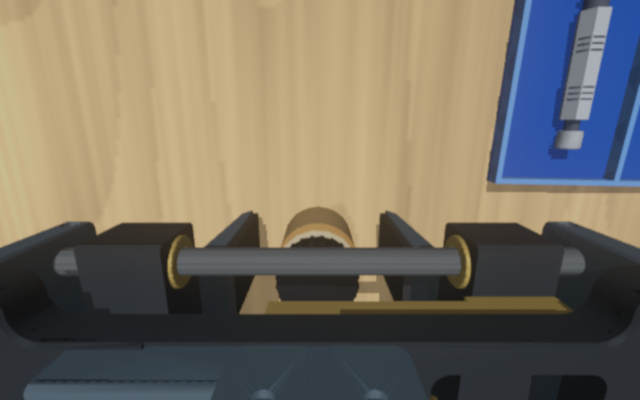

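Pot is centred between the fingers (column 317). Closing and lifting.

Request:
play_rows(
  motion=[
    [0,0,0,0,0.65],
    [0,0,0,0,0.5],
    [0,0,0,0,0.4],
    [0,0,0,0,0.3],
    [0,0,0,0,0.3],
    [0,0,0,0,0.3],
    [0,0,0,0,0.3],
    [0,0,0,0,0.3],
  ],
  squeeze=25,
)

```text
time_s: 16.38
ee_pos: [456.5, -100.6, 10.4]
ee_rot: [78.7, 90.0, -11.1]
force: [-1.9, 0.3, 6.0]
gripper_width: 41.3
```

Request:
play_rows(
  motion=[
    [0,0,0.005,0,0.3],
    [0,0,0.015,0,0.3],
    [0,0,0.03,0,0.3],
    [0,0,0.05,0,0.3],
    [0,0,0.07,0,0.3],
    [0,0,0.08,0,0.3],
    [0,0,0.08,0,0.3],
    [0,0,0.08,0,0.3],
  ],
)

```text
time_s: 17.05
ee_pos: [456.3, -100.6, 90.1]
ee_rot: [79.5, 90.0, -10.3]
force: [-0.4, 0.1, -1.4]
gripper_width: 41.3
```

```bash
python3 look.py w12
```

```text
t 17.05 pos [ 456.3 -100.6   90.1] jaw 0.2 q6 -14.0 w 41.3 F [-0.4  0.1 -1.4]
```

View pics/w12.png

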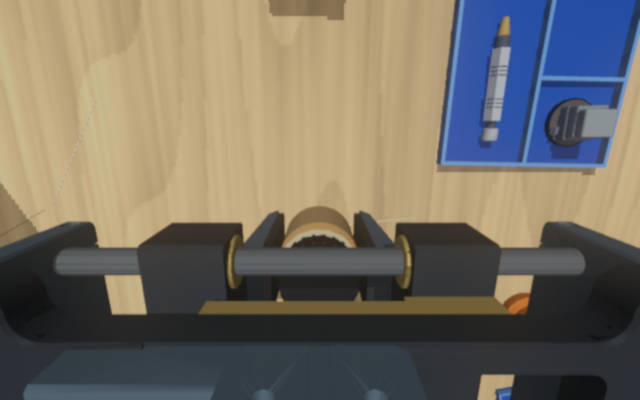

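Request:
play_rows(
  motion=[
    [0.002,0.025,0.01,0,0.3],
    [0.005,0.055,0.02,0,0.3],
    [0.008,0.09,0.03,-0.03,0.3],
    [0.011,0.125,0.03,-0.06,0.3],
    [0.014,0.16,0.03,-0.09,0.3],
    [0.017,0.195,0.03,-0.138,0.3],
    [0.02,0.225,0.03,-0.138,0.3],
    [0.022,0.25,0.03,-0.138,0.3],
  ],
)

```text
time_s: 17.77
ee_pos: [477.5, 151.4, 118.5]
ee_rot: [-72.2, 89.9, -169.8]
force: [0.1, 0.4, -0.7]
gripper_width: 41.7
```

Request:
play_rows(
  motion=[
    [0.002,0.025,0,0,0.3],
    [0.005,0.055,0,0,0.3],
    [0.008,0.085,0,0,0.3],
    [0.01,0.11,0,0,0.3],
    [0.01,0.12,0,0,0.3],
    [0.01,0.12,0,0,0.3],
    [0.01,0.12,0,0,0.3],
    [0.01,0.12,0,0,0.3],
  ],
)

```text
time_s: 18.43
ee_pos: [487.7, 267.9, 119.2]
ee_rot: [-39.6, 89.9, -137.4]
force: [1.0, -0.2, -0.7]
gripper_width: 41.8
```

```bash
python3 look.py w13 tray_green:3
```

```text
t 18.43 pos [487.7 267.9 119.2] jaw -7.8 q6 35.4 w 41.8 F [ 1.  -0.2 -0.7]
```

View pics/w13.png

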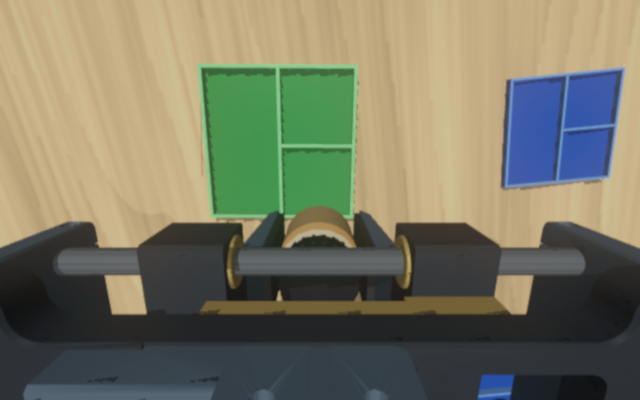

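Green tray corners are at (201,66), (357,66), (212,217) and (355,217), aligned with the gripper.

Run:
```python
from h import *
d=np.load("w13.npz"); c=(d["K"],d["R"],d["t"])
C=np.array([ray(c,p,10)[:2] for p in [(201,66),(357,66),(355,217),(211.5,217)]]); print(C.round(1),C.mean(0))
e=C[1]-C[0]; g=C[2]-C[3]; h=C[0]-C[3]; print([np.degrees(np.arctan2(*v[::-1])) for v in (e,g)],np.degrees(np.arctan2(h[1],h[0]))-90,[np.linalg.norm(v) for v in (e,g,h)])
m=C.mean(0); a=np.radians(-7.9); R=np.array([[np.cos(a),-np.sin(a)],[np.sin(a),np.cos(a)]])
for p in [(34.5,34.5),(34.5,-34.5),(-34.5,-25)]: print(p,(m+R@p).round(1))
```

```text
[[400.4 398.5]
 [535.9 380. ]
 [519.5 242.3]
 [378.7 261.4]] [458.602226   320.56597542]
[np.float64(-7.75403561847073), np.float64(-7.736005215329692)] -9.004457100463895 [np.float64(136.7319463810739), np.float64(142.18051432242984), np.float64(138.77598128312755)]
(34.5, 34.5) [497.5 350. ]
(34.5, -34.5) [488.  281.7]
(-34.5, -25) [421.  300.5]
```

Request:
play_rows(
  motion=[
    [0.002,0.02,0,0,0.3],
    [0.004,0.04,0,0,0.3],
    [0.006,0.06,-0.01,0,0.3],
    [0.008,0.075,-0.03,0,0.3],
    [0.008,0.079,-0.05,0,0.3],
    [0.008,0.079,-0.06,0,0.3],
    [0.008,0.079,-0.06,0,0.3],
    [0.008,0.079,-0.06,0,0.3],
  ],
)

```text
time_s: 19.2
ee_pos: [496.3, 347.2, 59.9]
ee_rot: [-34.9, 89.9, -132.7]
force: [0.0, 0.3, -1.4]
gripper_width: 41.8
```

```bash
python3 look.py w14 tray_green:3 pot:50; python3 -c "
from h import *
f=grab_frame('top');cv2.imwrite('pics/t14.png',cv2.resize(f['img'][200:290,130:230],None,fx=5,fy=5,interpolation=2))
f=grab_frame('scene');cv2.imwrite('pics/s14.png',cv2.resize(f['img'][170:280,420:540],None,fx=5,fy=5,interpolation=2));stat()"
```

```text
t 19.2 pos [496.3 347.2  59.9] jaw -7.8 q6 41.7 w 41.8 F [ 0.   0.3 -1.4]
pot 0.98 [322. 234.] [497.3 346.2]
t 19.45 pos [497.1 348.3  61.3] jaw -7.8 q6 41.7 w 41.5 F [-0.1 -0.4 -1.3]
```

View pics/w14.png

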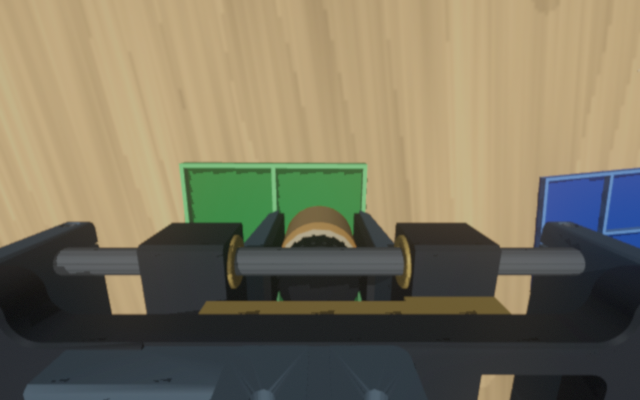

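View pics/s14.png

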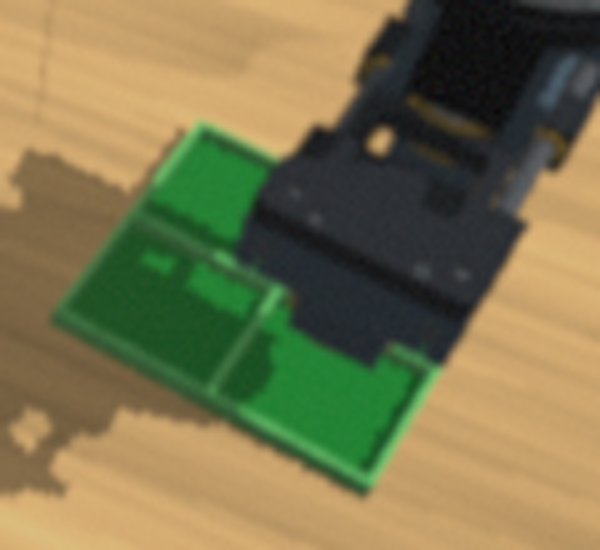

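Request:
play_rows(
  motion=[
    [0,0,-0.012,0,0.3],
    [0,0,-0.024,0,0.3],
    [0,0,-0.034,0,0.3],
    [0,0,-0.04,0,0.3],
    [0,0,-0.044,0,0.3],
    [0,0,-0.0465,0,0.3],
    [0,0,-0.0465,0,0.3],
    [0,0,-0.0465,0,0.3],
  ],
)

```text
time_s: 20.12
ee_pos: [496.7, 348.7, 13.8]
ee_rot: [129.3, 89.9, 31.6]
force: [0.3, -0.3, -0.3]
gripper_width: 41.4
```

```bash
python3 look.py w15
```

```text
t 20.12 pos [496.7 348.7  13.8] jaw -7.7 q6 41.7 w 41.4 F [ 0.3 -0.3 -0.3]
```

View pics/w15.png

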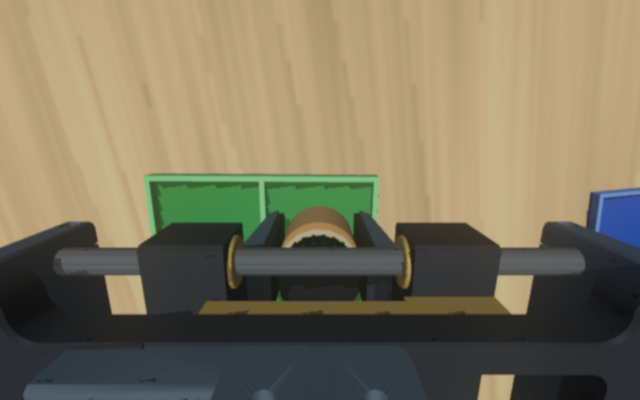

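Request:
play_rows(
  motion=[
    [0,0,-0.0005,0,0.3],
    [0,0,-0.0005,0,0.45],
    [0,0,-0.0005,0,0.5],
    [0,0,-0.0005,0,0.55],
    [0,0,-0.0005,0,0.6],
    [0,0,-0.0005,0,0.65],
    [0,0,-0.0005,0,0.65],
    [0,0,-0.0005,0,0.65],
  ],
)

```text
time_s: 20.83
ee_pos: [496.4, 348.4, 12.9]
ee_rot: [61.3, 90.0, -36.4]
force: [-0.5, 0.3, -0.0]
gripper_width: 59.4
```

Request:
play_rows(
  motion=[
    [0,0,0.01,0,0.65],
    [0,0,0.03,0,0.65],
    [0,0,0.055,0,0.65],
    [0,0,0.085,0,0.65],
    [0,0,0.115,0,0.65],
    [0,0,0.14,0,0.65],
    [0,0,0.15,0,0.65],
    [0,0,0.15,0,0.65],
  ],
)

```text
time_s: 21.5
ee_pos: [497.8, 349.3, 166.4]
ee_rot: [131.3, 89.6, 33.6]
force: [-0.3, -0.1, -0.2]
gripper_width: 59.1
```

```bash
python3 look.py w16 pot:3 tray_green:3
```

```text
t 21.5 pos [497.8 349.3 166.4] jaw -7.7 q6 41.7 w 59.1 F [-0.3 -0.1 -0.2]
pot 0.87 [317. 185.] [496.1 350.6]
tray_green 0.83 [287. 214.] [456.  321.5]
```

View pics/w16.png

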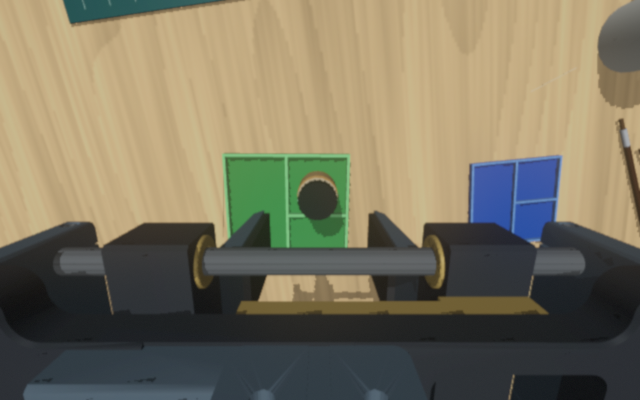

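Pot stands in the +y square compartment. Next, the square base.

Request:
play_rows(
  motion=[
    [-0.002,-0.025,0,0,0.55],
    [-0.004,-0.06,0,0,0.55],
    [-0.007,-0.1,0,0,0.55],
    [-0.01,-0.14,0,0,0.55],
    [-0.014,-0.18,0,0,0.55],
    [-0.017,-0.22,0,0,0.55],
    [-0.02,-0.26,0,0,0.55],
    [-0.023,-0.3,0,0,0.55],
  ],
)

```text
time_s: 22.32
ee_pos: [471.6, 46.6, 161.0]
ee_rot: [-76.6, 89.8, -174.3]
force: [0.7, 0.6, -0.3]
gripper_width: 50.3
```

Request:
play_rows(
  motion=[
    [-0.003,-0.04,0,0,0.55],
    [-0.007,-0.08,0,0.03,0.55],
    [-0.01,-0.12,0,0.06,0.55],
    [-0.013,-0.16,0,0.09,0.55],
    [-0.016,-0.2,0,0.12,0.55],
    [-0.02,-0.24,0,0.148,0.55],
    [-0.023,-0.28,0,0.148,0.55],
    [-0.027,-0.32,0,0.148,0.55],
  ],
)

```text
time_s: 22.98
ee_pos: [444.8, -273.0, 160.9]
ee_rot: [-126.9, 89.8, 143.8]
force: [1.1, 0.9, 0.4]
gripper_width: 50.0
```

Request:
play_rows(
  motion=[
    [-0.005,-0.035,-0.005,0,0.55],
    [-0.008,-0.065,-0.01,0,0.55],
    [-0.0105,-0.0905,-0.02,0,0.55],
    [-0.0105,-0.0905,-0.045,0,0.55],
    [-0.0105,-0.0905,-0.07,0,0.55],
    [-0.0105,-0.0905,-0.08,0,0.55],
    [-0.0105,-0.0905,-0.08,0,0.55],
    [-0.0105,-0.0905,-0.08,0,0.55],
  ],
)

```text
time_s: 23.65
ee_pos: [435.5, -361.5, 82.1]
ee_rot: [-133.5, 89.9, 137.2]
force: [1.3, 0.7, 0.3]
gripper_width: 50.0
```

```bash
python3 look.py w17 base_square:8 base_oval:8; python3 -c "
import cv2
i=cv2.imread('pics/w17.png');cv2.imwrite('pics/w17z.png',cv2.resize(i[110:260,225:425],None,fx=4,fy=4,interpolation=2))"
```

```text
t 23.65 pos [ 435.5 -361.5   82.1] jaw 0.8 q6 -41.6 w 50.0 F [1.3 0.7 0.3]
base_square 0.78 [319. 206.] [ 435.2 -360.6]
base_oval 0.77 [322. 109.] [ 435.8 -281.1]
```

View pics/w17z.png

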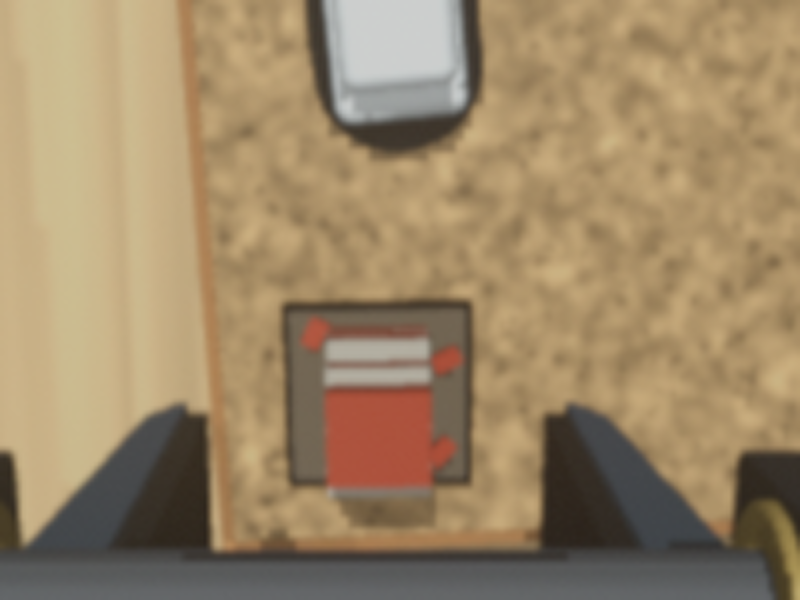

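Request:
play_rows(
  motion=[
    [0,0,-0.025,0,0.55],
    [0,0,-0.045,0,0.55],
    [0,0,-0.058,0,0.55],
    [0,0,-0.063,0,0.55],
    [0,0,-0.063,0,0.55],
    [0,0,-0.063,0,0.1],
    [0,0,-0.063,0,0.1],
    [0,0,-0.063,0,0.1],
  ],
  squeeze=20,
)

```text
time_s: 24.47
ee_pos: [436.6, -362.7, 21.3]
ee_rot: [49.7, 89.8, -39.5]
force: [-0.7, -0.4, 0.1]
gripper_width: 32.9
```

Request:
play_rows(
  motion=[
    [0,0,0,0,0.1],
    [0,0,0,0,0.1],
    [0,0,0,0,0.1],
    [0,0,0.01,0,0.1],
    [0,0,0.03,0,0.1],
    [0,0,0.06,0,0.1],
    [0,0,0.09,0,0.1],
    [0,0,0.1,0,0.1],
  ],
)

```text
time_s: 25.13
ee_pos: [437.7, -363.7, 124.8]
ee_rot: [49.1, 89.6, -40.1]
force: [0.5, -0.7, 0.2]
gripper_width: 19.9
```

```bash
python3 look.py w18
```

```text
t 25.13 pos [ 437.7 -363.7  124.8] jaw 0.7 q6 -41.6 w 19.9 F [ 0.5 -0.7  0.2]
```

View pics/w18.png

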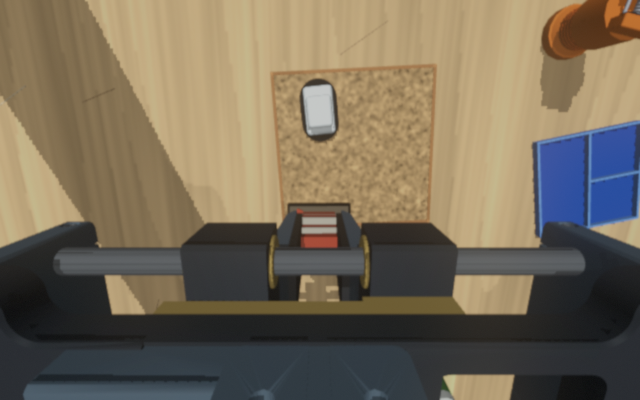

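Request:
play_rows(
  motion=[
    [0.002,0.025,0,0,0.1],
    [0.005,0.06,0,0,0.1],
    [0.008,0.1,0,0,0.1],
    [0.011,0.14,0,0,0.1],
    [0.014,0.18,0,0,0.1],
    [0.017,0.22,0,0,0.1],
    [0.02,0.26,0,0,0.1],
    [0.024,0.3,0,0,0.1],
  ],
)

```text
time_s: 25.85
ee_pos: [458.5, -60.1, 119.0]
ee_rot: [-101.0, 89.9, 169.7]
force: [-0.0, 0.2, -0.6]
gripper_width: 19.8
```

Request:
play_rows(
  motion=[
    [0.003,0.04,0,0,0.1],
    [0.006,0.08,0,-0.03,0.1],
    [0.009,0.12,0,-0.06,0.1],
    [0.012,0.16,0,-0.09,0.1],
    [0.015,0.2,0,-0.12,0.1],
    [0.018,0.235,0,-0.148,0.1],
    [0.02,0.26,0,-0.148,0.1],
    [0.02,0.27,0,-0.148,0.1],
  ],
)

```text
time_s: 26.52
ee_pos: [479.5, 211.0, 118.8]
ee_rot: [-103.8, 89.9, 158.7]
force: [0.2, -0.7, -0.2]
gripper_width: 20.0
```

Request:
play_rows(
  motion=[
    [0.005,0.03,0,0,0.1],
    [0.007,0.06,0,0,0.1],
    [0.007,0.0725,-0.02,0,0.1],
    [0.007,0.0725,-0.04,0,0.1],
    [0.007,0.0725,-0.06,0,0.1],
    [0.007,0.0725,-0.07,0,0.1],
    [0.007,0.0725,-0.07,0,0.1],
    [0.007,0.0725,-0.07,0,0.1],
  ],
)

```text
time_s: 27.18
ee_pos: [486.6, 279.6, 49.5]
ee_rot: [-47.3, 89.9, -145.0]
force: [1.4, -0.0, 0.9]
gripper_width: 20.2
```

```bash
python3 look.py w19 tray_green:3
```

```text
t 27.18 pos [486.6 279.6  49.5] jaw -7.8 q6 36.5 w 20.2 F [ 1.4 -0.   0.9]
tray_green 0.75 [270. 166.] [455.7 322.2]
```

View pics/w19.png

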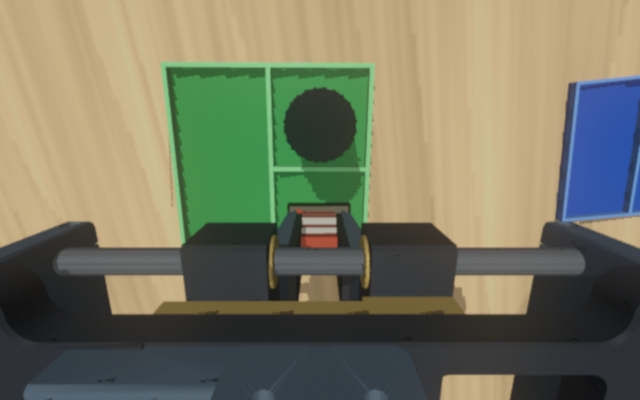

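Run:
```python
from h import *
d=np.load("w19.npz"); c=(d["K"],d["R"],d["t"])
for p in [(321,169),(271,169),(163,64),(374,65)]: print(ray(c,p,10).round(1))
```

```text
[492.4 316.4  10. ]
[457.  321.2  10. ]
[398.7 399.3  10. ]
[536.  379.9  10. ]
```

Request:
play_rows(
  motion=[
    [0,0.0015,-0.015,0,0.1],
    [0,0.0015,-0.025,0,0.1],
    [0,0.0015,-0.03,0,0.1],
    [0,0.0015,-0.033,0,0.1],
    [0,0.0015,-0.035,0,0.1],
    [0,0.0015,-0.035,0,0.1],
    [0,0.0015,-0.035,0,0.1],
    [0,0.0015,-0.035,0,0.1],
  ],
)

```text
time_s: 27.95
ee_pos: [487.1, 282.0, 15.6]
ee_rot: [115.2, 90.0, 17.4]
force: [-0.6, -0.5, 3.1]
gripper_width: 19.8
```

Request:
play_rows(
  motion=[
    [0,0,0,0,0.4],
    [0,0,0,0,0.4],
    [0,0,0,0,0.4],
    [0,0,0,0,0.4],
    [0,0,0.02,0,0.4],
    [0,0,0.055,0,0.4],
    [0,0,0.095,0,0.4],
    [0,0,0.135,0,0.4],
  ],
)

```text
time_s: 28.62
ee_pos: [486.2, 281.6, 150.8]
ee_rot: [-53.5, 89.9, -151.2]
force: [-0.1, 0.2, -0.5]
gripper_width: 36.6
```

```bash
python3 look.py w20 tray_green:3 base_square:3 pot:3
```

```text
t 28.62 pos [486.2 281.6 150.8] jaw -7.7 q6 36.6 w 36.6 F [-0.1  0.2 -0.5]
tray_green 0.59 [286. 158.] [454.5 319.2]
base_square 0.64 [322. 188.] [489.  281.5]
base_square 0.53 [288. 154.] [457.3 323.5]
pot 0.93 [322. 127.] [497.7 346.1]
```

View pics/w20.png

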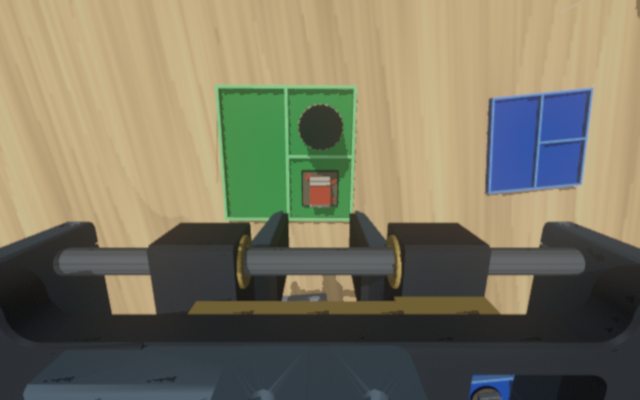

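Square base is in its compartment. Last item is the holder.

Request:
play_rows(
  motion=[
    [0.008,-0.025,0.01,0,0.75],
    [0.02,-0.06,0.02,0,0.75],
    [0.033,-0.097,0.03,0,0.75],
    [0.046,-0.134,0.035,0,0.75],
    [0.059,-0.171,0.035,0,0.75],
    [0.072,-0.208,0.035,0,0.75],
    [0.085,-0.245,0.035,0,0.75],
    [0.098,-0.282,0.035,0,0.75],
  ],
)

```text
time_s: 29.48
ee_pos: [584.0, -2.0, 182.6]
ee_rot: [-84.2, 89.8, 178.1]
force: [1.1, 0.7, -0.1]
gripper_width: 68.3
```

Request:
play_rows(
  motion=[
    [0.012,-0.036,0,0,0.75],
    [0.025,-0.073,0,0,0.75],
    [0.038,-0.11,0,0,0.75],
    [0.051,-0.147,0,0,0.75],
    [0.063,-0.184,0,0,0.75],
    [0.072,-0.205,0,0,0.75],
    [0.075,-0.212,0,0,0.75],
    [0.075,-0.212,0,0,0.75],
  ],
)

```text
time_s: 30.15
ee_pos: [659.2, -213.6, 181.9]
ee_rot: [-101.6, 89.8, 160.5]
force: [0.7, 0.2, 0.6]
gripper_width: 68.0
```

```bash
python3 look.py w21 holder:0
```

```text
t 30.15 pos [ 659.2 -213.6  181.9] jaw -7.9 q6 -11.0 w 68.0 F [0.7 0.2 0.6]
holder 0.87 [318. 184.] [ 657.  -215.9]
```

View pics/w21.png

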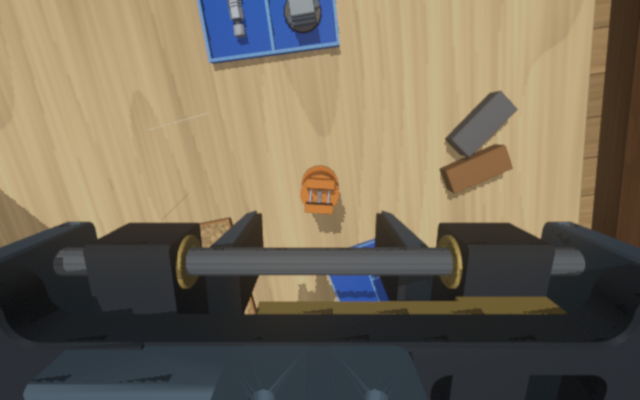

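Run:
```python
from h import *
d=np.load("w21.npz"); c=(d["K"],d["R"],d["t"]); o=d["img"].copy(); th=np.linspace(0,2*np.pi,60)
o=cv2.resize(o[150:230,270:380],None,fx=6,fy=6,interpolation=2)
for r,z,col in [(22,0,(0,255,0)),(22,10,(0,255,0)),(20,60,(255,0,0))]:
    q=proj(c,np.c_[657.5+r*np.cos(th),-215.5+r*np.sin(th),0*th+z]); q=(q-[270,150])*6; cv2.polylines(o,[np.round(q).astype(int)],True,col,1)
cv2.imwrite("pics/o21.png",o)
```

```text
(no output)
```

View pics/o21.png

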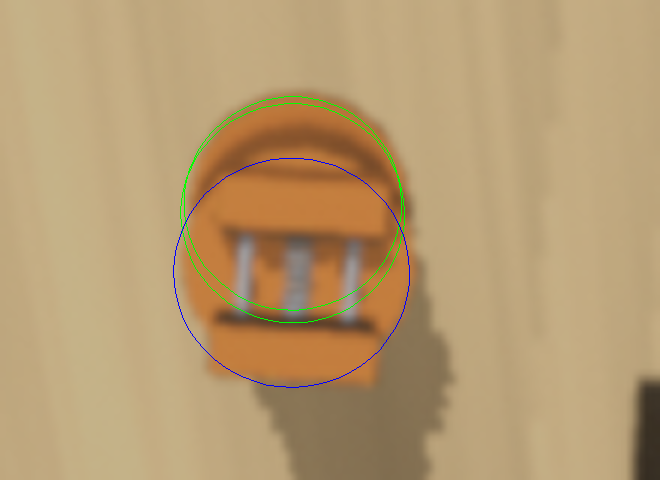

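Request:
play_rows(
  motion=[
    [-0.0005,-0.002,-0.03,0,0.75],
    [-0.0005,-0.002,-0.065,0,0.75],
    [-0.0005,-0.002,-0.1,0,0.75],
    [-0.0005,-0.002,-0.13,0,0.75],
    [-0.0005,-0.002,-0.148,0,0.75],
    [-0.0005,-0.002,-0.154,0,0.75],
    [-0.0005,-0.002,-0.154,0,0.75],
    [-0.0005,-0.002,-0.154,0,0.75],
  ],
  squeeze=20,
)

```text
time_s: 30.92
ee_pos: [660.0, -213.1, 32.1]
ee_rot: [87.9, 89.9, -9.8]
force: [0.2, -0.5, 0.1]
gripper_width: 68.1
```

```bash
python3 look.py w22
```

```text
t 30.92 pos [ 660.  -213.1   32.1] jaw -7.7 q6 -11.2 w 68.1 F [ 0.2 -0.5  0.1]
```

View pics/w22.png

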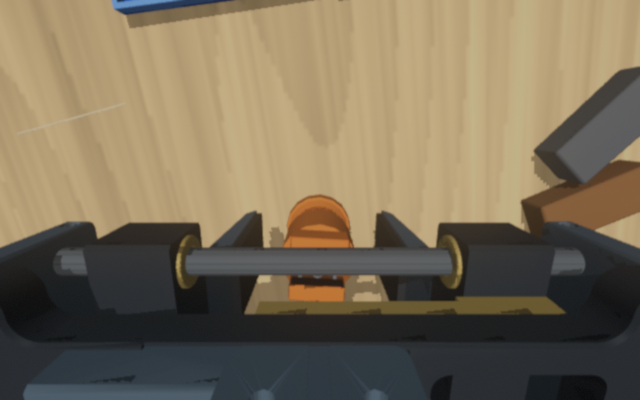

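Holder is between the fingers. Closing and lifting.

Request:
play_rows(
  motion=[
    [0,0,0,0,0.6],
    [0,0,0,0,0.5],
    [0,0,0,0,0.3],
    [0,0,0,0,0.3],
    [0,0,0,0,0.3],
    [0,0,0,0,0.3],
    [0,0,0,0,0.3],
    [0,0,0,0,0.3],
  ],
  squeeze=20,
)

```text
time_s: 31.63
ee_pos: [659.5, -214.2, 31.5]
ee_rot: [77.0, 90.0, -20.8]
force: [-0.8, 0.1, 4.5]
gripper_width: 39.7
```

Request:
play_rows(
  motion=[
    [0,0,0.005,0,0.3],
    [0,0,0.02,0,0.3],
    [0,0,0.045,0,0.3],
    [0,0,0.07,0,0.3],
    [0,0,0.095,0,0.3],
    [0,0,0.11,0,0.3],
    [0,0,0.11,0,0.3],
    [0,0,0.11,0,0.3],
  ],
)

```text
time_s: 32.3
ee_pos: [659.5, -214.1, 141.3]
ee_rot: [79.8, 89.9, -17.9]
force: [0.1, -0.1, -1.1]
gripper_width: 39.3
```

```bash
python3 look.py w23
```

```text
t 32.3 pos [ 659.5 -214.1  141.3] jaw -7.7 q6 -11.2 w 39.3 F [ 0.1 -0.1 -1.1]
```

View pics/w23.png

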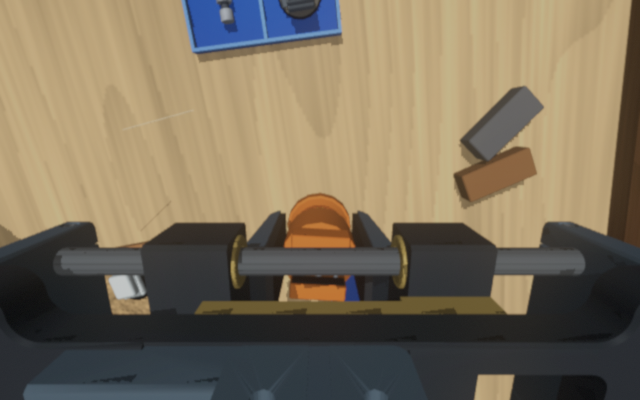

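Request:
play_rows(
  motion=[
    [-0.01,0.022,0,0,0.3],
    [-0.024,0.052,0,0,0.3],
    [-0.04,0.086,0,0,0.3],
    [-0.056,0.12,0,0,0.3],
    [-0.072,0.155,0,0,0.3],
    [-0.088,0.19,0,0,0.3],
    [-0.104,0.225,0,0,0.3],
    [-0.12,0.26,0,0,0.3],
  ],
)

```text
time_s: 33.02
ee_pos: [537.0, 47.3, 138.9]
ee_rot: [-79.8, 89.8, -177.6]
force: [0.9, 0.1, -0.3]
gripper_width: 39.4
```

Request:
play_rows(
  motion=[
    [-0.016,0.035,0,0,0.3],
    [-0.032,0.07,0,0,0.3],
    [-0.048,0.1,0,0,0.3],
    [-0.064,0.135,0,0,0.3],
    [-0.08,0.17,0,0,0.3],
    [-0.095,0.205,0,0,0.3],
    [-0.11,0.235,0,0,0.3],
    [-0.12,0.254,0,0,0.3],
  ],
)

```text
time_s: 33.68
ee_pos: [416.8, 301.8, 139.0]
ee_rot: [-60.6, 89.8, -158.2]
force: [-0.2, -0.2, -1.0]
gripper_width: 39.4
```

Request:
play_rows(
  motion=[
    [0,0,-0.01,0,0.3],
    [0,0,-0.03,0,0.3],
    [0,0,-0.05,0,0.3],
    [0,0,-0.065,0,0.3],
    [0,0,-0.07,0,0.3],
    [0,0,-0.07,0,0.3],
    [0,0,-0.07,0,0.3],
    [0,0,-0.07,0,0.3],
  ],
)

```text
time_s: 34.35
ee_pos: [420.0, 299.9, 71.5]
ee_rot: [125.5, 89.9, 27.7]
force: [-0.5, -0.2, -0.2]
gripper_width: 39.2
```

```bash
python3 look.py w24 tray_green:3
```

```text
t 34.35 pos [420.  299.9  71.5] jaw -7.8 q6 42.0 w 39.2 F [-0.5 -0.2 -0.2]
tray_green 0.82 [357. 176.] [454.1 322.7]
```

View pics/w24.png

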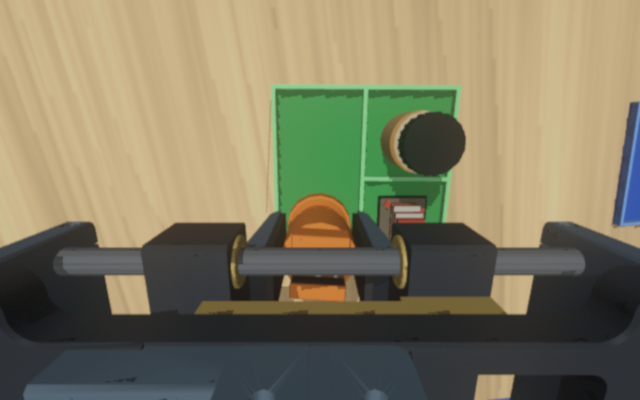

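Request:
play_rows(
  motion=[
    [0,0,-0.012,0,0.3],
    [0,0,-0.022,0,0.3],
    [0,0,-0.03,0,0.3],
    [0,0,-0.034,0,0.3],
    [0,0,-0.037,0,0.3],
    [0,0,-0.037,0,0.3],
    [0,0,-0.037,0,0.3],
    [0,0,-0.037,0,0.3],
  ],
)

```text
time_s: 35.12
ee_pos: [419.2, 299.9, 34.4]
ee_rot: [-45.3, 90.0, -143.1]
force: [-2.4, -0.8, 4.1]
gripper_width: 40.2
```

Request:
play_rows(
  motion=[
    [0,0,0,0,0.45],
    [0,0,0,0,0.5],
    [0,0,0,0,0.6],
    [0,0,0,0,0.62],
    [0,0,0,0,0.62],
    [0,0,0.01,0,0.62],
    [0,0,0.03,0,0.62],
    [0,0,0.06,0,0.62],
  ],
)

```text
time_s: 35.78
ee_pos: [417.9, 298.9, 93.2]
ee_rot: [-46.8, 89.7, -144.5]
force: [-0.2, 0.2, -0.1]
gripper_width: 56.4
```

Request:
play_rows(
  motion=[
    [0,0,0.02,0,0.62],
    [0,0,0.045,0,0.62],
    [-0.01,0,0.07,0,0.62],
    [-0.02,-0.03,0.09,0,0.62],
    [-0.02,-0.06,0.1,0,0.62],
    [-0.02,-0.09,0.1,0,0.62],
    [-0.02,-0.11,0.1,0,0.62],
    [-0.02,-0.11,0.1,0,0.62],
  ],
)

```text
time_s: 36.45
ee_pos: [398.8, 187.0, 195.0]
ee_rot: [52.5, 89.9, -45.4]
force: [0.1, -0.0, 0.1]
gripper_width: 56.9
```

```bash
python3 look.py w25 tray_green:3 holder:3 pot:3 base_square:3; python3 -c "
from h import *
f=grab_frame('top');cv2.imwrite('pics/t25.png',f['img']);c=cam(f)
for k,z in dict(tray_blue=3,tray_green=3,base_round=3,base_square=3,base_oval=8,holder=3,pot=3,pin_vice=3,tin=0).items():
    for d in finder.spot_point(f,k)[:3]: print(k,round(d['conf'],2),ray(c,d['point'],z).round(1)[:2])
f=grab_frame('scene');cv2.imwrite('pics/s25.png',f['img'])"
```

```text
t 36.45 pos [398.8 187.  195. ] jaw -7.9 q6 31.6 w 56.9 F [ 0.1 -0.   0.1]
tray_green 0.91 [350.  57.] [453.  322.6]
holder 0.97 [323.  85.] [418.9 297.7]
pot 0.68 [387.  29.] [496.1 345. ]
base_square 0.65 [363. 232.] [446.2 111.1]
base_square 0.64 [384.  88.] [487.9 283.9]
tray_blue 0.86 [ 710.6 -349.1]
tray_blue 0.8 [633.8   8.3]
tray_blue 0.73 [719.3 297.1]
tray_green 0.57 [463.4 321.1]
base_oval 0.58 [ 438.2 -281.8]
pot 0.78 [496.4 353.1]
pin_vice 0.77 [6.021e+02 2.000e-01]
tin 0.59 [446.6 106.6]
```

View pics/w25.png

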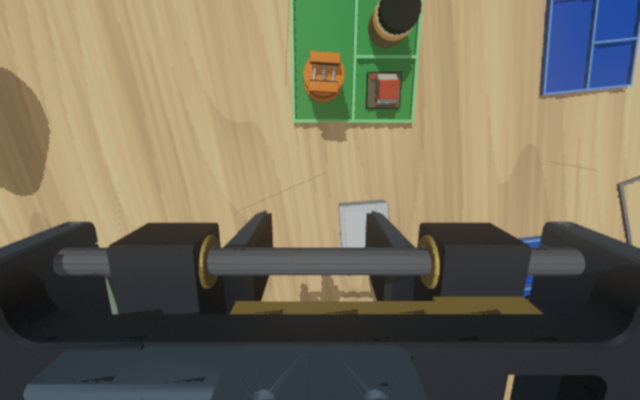

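View pics/s25.png

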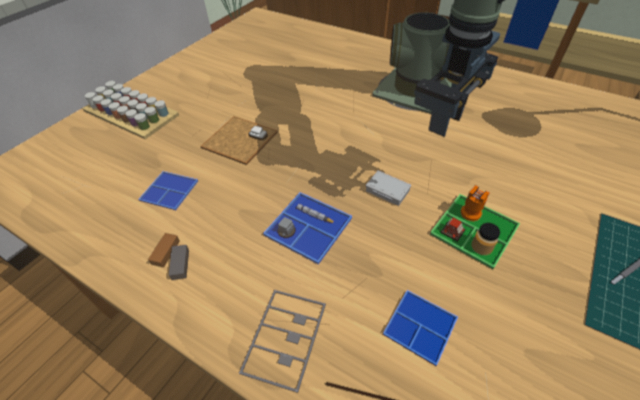

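View pics/t25.png

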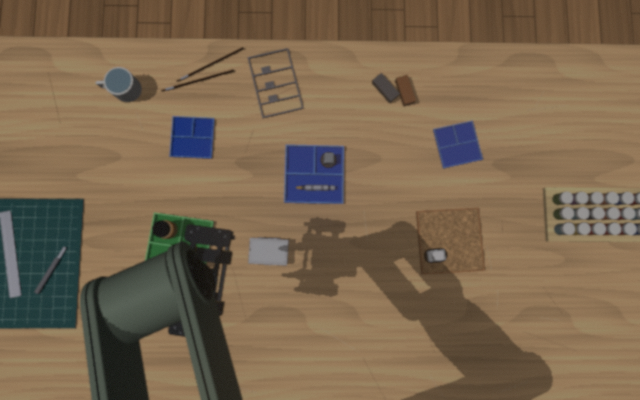

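```bash
python3 -c "
from h import *
stat(); print(job_done())"
```

```text
t 37.25 pos [399.4 190.  193.9] jaw -7.7 q6 31.7 w 56.9 F [-0.6 -0.2  0.7]
the job is handed in; nothing more can be done
None
```

Both kits are made up and the job is handed in at about 37 s of the 134 s allowed. No verdict was reported.

- **Blue tray (the largest of the three, in the middle):** the pin vice lies flat in the long compartment, at about (-35, -4) mm in the tray frame. The round base with the rock stands in the -y square, at about (35, -33) mm.
- **Green tray:** the holder stands in the long compartment, at about (-34.5, -28) mm. The pot was set down in the +y square and the square base with the brick ruin is in the -y square. Both are near the centres of their compartments.
- **Left alone:** the oval base and the tin were within about 5 mm of their starting readings in the last top view, which is inside detection error.

**Checks:** after the last release I looked with the wrist, scene and top cameras. All five pieces showed upright or flat in the right compartments, with the gripper about 190 mm above the bench and touching nothing.

**Disagreements:**
- The network's tray centres scattered by 5 to 10 mm between cameras, so I used tray corners and dividers measured in the wrist images.
- In the final top view the arm hid the holder and the square base. The network also missed the round base there, though it shows in that picture. Those three rest on wrist-camera readings.
- In the final wrist view the network also wrongly labelled the tin as a square base.

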